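# Charge the field battery sticks

## Task

Lift the clear dust cover off the battery charger and lay it flat, right side up, on the rubber mat. Then load every battery stick lying on the bench into a bay of its own (any bays): press its plain end against the coil spring, roll the nub end down past the lip and let go, so that it lies fully home with its nub on the far contact. When all are in, put the cover back on the charger, fully down; do not knock over the bottles and jars standing about.

Things in the scene. Friction and masses are not known exactly. Their poses are not given: they have to be found in the camera images.
- charger: Grey plastic battery charger fixed to the bench, 71.5 mm high, standing left or right; origin on the bench under it; x from the spring housing to the lipped far wall, y across the bays, z up. Spans x -94 to 72, y -120 to 120 mm. Four bays in a row along y (y = -93, -31, 31, 93 mm), axes along x. The spring housing is a block, x -94 to -64 mm, 71.5 mm high. Bays, lip and springs: see bay1 to bay4.
- mat: Flat black rubber mat fixed to the bench, 250 x 320 x 3 mm, on the other side from the charger; origin at the middle of its underside, x along its 250 mm side.
- cover: Loose clear dust cover, 250 g: plate 184 x 258 x 4 mm, a 10 mm skirt hanging from its edge (outside the charger, 5 mm play all round), black grip bar on top. Origin: middle of the plate's underside; z up, x along the 184 mm side. Bar: 18 mm thick (x), 100 mm long (y), top 40 mm above the origin. Starts on the charger; on the mat its origin is 13 mm above the bench.
- cover_home (a point): Point fixed on the charger, 71.5 mm high, where the cover's origin lies when the cover is on; the cover's axes are then parallel to the charger's (a half turn is the same).
- bay1 (a point): Centre of a battery seated in bay 1, fixed on the charger, 47 mm high; charger's axes. All bays: the battery lies level on two seats 30 mm high, at charger x -64 to -14 and 30 to 52 mm (floor between them 12 mm high: room for fingertips), between cheeks 48 mm high beside its end caps, 39 mm apart, at x -64 to -28 and 40 to 62 mm.
- contact1 (a point): Face of the far contact in bay 1, touched by the nub's tip of a seated battery; 47 mm from bay1 along the charger's x, axes as the charger's.
- bay2 (a point): Centre of a battery seated in bay 2, fixed on the charger, 47 mm high; charger's axes. All bays: the far wall's inner face is at charger x = 62 mm; a lip along its top reaches back to x = 53 mm, underside 66.5 mm and top 71.5 mm high. A battery's top lies at 64 mm when seated, its 86 mm body then at x -28 to 58 mm.
- contact2 (a point): Face of the far contact in bay 2, touched by the nub's tip of a seated battery; 47 mm from bay2 along the charger's x, axes as the charger's.
- bay3 (a point): Centre of a battery seated in bay 3, fixed on the charger, 47 mm high; charger's axes. All bays: a coil spring with a steel disc (20 mm across, centre 47 mm high) stands out of the housing; disc face at charger x = -19 mm free, -28 mm with a battery seated, -47 mm at its stop; 260 N/m (2.3 N seated, 5 to 6 N to pass the lip).
- contact3 (a point): Face of the far contact in bay 3, touched by the nub's tip of a seated battery; 47 mm from bay3 along the charger's x, axes as the charger's.
- bay4 (a point): Centre of a battery seated in bay 4, fixed on the charger, 47 mm high; charger's axes. All bays, loading: plain end down, nub end raised about 30 degrees; press the plain end on the disc until the nub end clears the lip's edge; roll the nub end down to level; let go: the spring slides it 5 to 15 mm under the lip.
- contact4 (a point): Face of the far contact in bay 4, touched by the nub's tip of a seated battery; 47 mm from bay4 along the charger's x, axes as the charger's.
- cell1: Battery stick, 170 g, may be absent: white round body 32 mm across, 62 mm long, between two black square end caps 34 x 34 x 12 mm (86 mm in all; lies flat, does not roll). One end has a brass nub 16 mm across, 4 mm long; the other is plain. Origin: on its axis, middle of the 86 mm; x along the axis towards the nub (tip at 47 mm). Axis 17 mm above the bench; any flat side may be up.
- cell2: Battery stick, 170 g, may be absent: white round body 32 mm across, 62 mm long, between two black square end caps 34 x 34 x 12 mm (86 mm in all; lies flat, does not roll). One end has a brass nub 16 mm across, 4 mm long; the other is plain. Origin: on its axis, middle of the 86 mm; x along the axis towards the nub (tip at 47 mm). Axis 17 mm above the bench; any flat side may be up.
- cell3: Battery stick, 170 g, may be absent: white round body 32 mm across, 62 mm long, between two black square end caps 34 x 34 x 12 mm (86 mm in all; lies flat, does not roll). One end has a brass nub 16 mm across, 4 mm long; the other is plain. Origin: on its axis, middle of the 86 mm; x along the axis towards the nub (tip at 47 mm). Axis 17 mm above the bench; any flat side may be up.
- cell4: Battery stick, 170 g, may be absent: white round body 32 mm across, 62 mm long, between two black square end caps 34 x 34 x 12 mm (86 mm in all; lies flat, does not roll). One end has a brass nub 16 mm across, 4 mm long; the other is plain. Origin: on its axis, middle of the 86 mm; x along the axis towards the nub (tip at 47 mm). Axis 17 mm above the bench; any flat side may be up.
- bottle1: Bystander: white plastic sample bottle, 64 mm across, 125 mm high; origin at the middle of its underside, z up. Not to be knocked over.
- bottle2: Bystander: white plastic sample bottle, 64 mm across, 125 mm high; origin at the middle of its underside, z up. Not to be knocked over.
- bottle3: Bystander: white plastic jar, 60 mm across, 100 mm high; origin at the middle of its underside, z up. Not to be knocked over.
- jar: Bystander: small glass jar, 56 mm across, 70 mm high; origin at the middle of its underside, z up. Not to be knocked over.
Not all that is in view belongs to the job. Leave any orange or purple look-alike of the cell1 alone.

How it is judged:
On the way, in this order (a step that is already met when the one before it is completed fails the run):
1. the cover lies flat on the mat, let go (horizontal distance between cover and mat below 0.09 m and height (world z) of cover below 0.022 m and angle between cover's own z axis and vertical below 0.1 rad and contact force between the fingers and cover below 0.3 N), for 0.2 s.
2. with the cover lying on the mat, every battery present is seated in a bay, held by spring and lip, and let go (((distance between cell1 and bay1 below 0.007 m and x of contact1 in the frame of cell1 above 0.03 m and angle between the x axis of cell1 and the x axis of charger, either way round below 0.12 rad) or (distance between cell1 and bay2 below 0.007 m and x of contact2 in the frame of cell1 above 0.03 m and angle between the x axis of cell1 and the x axis of charger, either way round below 0.12 rad) or (distance between cell1 and bay3 below 0.007 m and x of contact3 in the frame of cell1 above 0.03 m and angle between the x axis of cell1 and the x axis of charger, either way round below 0.12 rad) or (distance between cell1 and bay4 below 0.007 m and x of contact4 in the frame of cell1 above 0.03 m and angle between the x axis of cell1 and the x axis of charger, either way round below 0.12 rad)) and ((distance between cell2 and bay1 below 0.007 m and x of contact1 in the frame of cell2 above 0.03 m and angle between the x axis of cell2 and the x axis of charger, either way round below 0.12 rad) or (distance between cell2 and bay2 below 0.007 m and x of contact2 in the frame of cell2 above 0.03 m and angle between the x axis of cell2 and the x axis of charger, either way round below 0.12 rad) or (distance between cell2 and bay3 below 0.007 m and x of contact3 in the frame of cell2 above 0.03 m and angle between the x axis of cell2 and the x axis of charger, either way round below 0.12 rad) or (distance between cell2 and bay4 below 0.007 m and x of contact4 in the frame of cell2 above 0.03 m and angle between the x axis of cell2 and the x axis of charger, either way round below 0.12 rad)) and ((distance between cell3 and bay1 below 0.007 m and x of contact1 in the frame of cell3 above 0.03 m and angle between the x axis of cell3 and the x axis of charger, either way round below 0.12 rad) or (distance between cell3 and bay2 below 0.007 m and x of contact2 in the frame of cell3 above 0.03 m and angle between the x axis of cell3 and the x axis of charger, either way round below 0.12 rad) or (distance between cell3 and bay3 below 0.007 m and x of contact3 in the frame of cell3 above 0.03 m and angle between the x axis of cell3 and the x axis of charger, either way round below 0.12 rad) or (distance between cell3 and bay4 below 0.007 m and x of contact4 in the frame of cell3 above 0.03 m and angle between the x axis of cell3 and the x axis of charger, either way round below 0.12 rad)) and ((distance between cell4 and bay1 below 0.007 m and x of contact1 in the frame of cell4 above 0.03 m and angle between the x axis of cell4 and the x axis of charger, either way round below 0.12 rad) or (distance between cell4 and bay2 below 0.007 m and x of contact2 in the frame of cell4 above 0.03 m and angle between the x axis of cell4 and the x axis of charger, either way round below 0.12 rad) or (distance between cell4 and bay3 below 0.007 m and x of contact3 in the frame of cell4 above 0.03 m and angle between the x axis of cell4 and the x axis of charger, either way round below 0.12 rad) or (distance between cell4 and bay4 below 0.007 m and x of contact4 in the frame of cell4 above 0.03 m and angle between the x axis of cell4 and the x axis of charger, either way round below 0.12 rad)) and height (world z) of cover below 0.03 m and contact force between the fingers and cell1 below 0.3 N and contact force between the fingers and cell2 below 0.3 N and contact force between the fingers and cell3 below 0.3 N and contact force between the fingers and cell4 below 0.3 N), for 0.3 s.
At the end, for the whole second after the job is handed in: Every battery present is seated in a bay (centre within 7 mm of the bay point, nub towards the contact, axis within 0.12 rad of the bay's); the cover is back on the charger, fully down (12 mm sideways, 5 mm in height, square to 0.09 rad, level to 0.05 rad); all at rest (((distance between cell1 and bay1 below 0.007 m and x of contact1 in the frame of cell1 above 0.03 m and angle between the x axis of cell1 and the x axis of charger, either way round below 0.12 rad) or (distance between cell1 and bay2 below 0.007 m and x of contact2 in the frame of cell1 above 0.03 m and angle between the x axis of cell1 and the x axis of charger, either way round below 0.12 rad) or (distance between cell1 and bay3 below 0.007 m and x of contact3 in the frame of cell1 above 0.03 m and angle between the x axis of cell1 and the x axis of charger, either way round below 0.12 rad) or (distance between cell1 and bay4 below 0.007 m and x of contact4 in the frame of cell1 above 0.03 m and angle between the x axis of cell1 and the x axis of charger, either way round below 0.12 rad)) and ((distance between cell2 and bay1 below 0.007 m and x of contact1 in the frame of cell2 above 0.03 m and angle between the x axis of cell2 and the x axis of charger, either way round below 0.12 rad) or (distance between cell2 and bay2 below 0.007 m and x of contact2 in the frame of cell2 above 0.03 m and angle between the x axis of cell2 and the x axis of charger, either way round below 0.12 rad) or (distance between cell2 and bay3 below 0.007 m and x of contact3 in the frame of cell2 above 0.03 m and angle between the x axis of cell2 and the x axis of charger, either way round below 0.12 rad) or (distance between cell2 and bay4 below 0.007 m and x of contact4 in the frame of cell2 above 0.03 m and angle between the x axis of cell2 and the x axis of charger, either way round below 0.12 rad)) and ((distance between cell3 and bay1 below 0.007 m and x of contact1 in the frame of cell3 above 0.03 m and angle between the x axis of cell3 and the x axis of charger, either way round below 0.12 rad) or (distance between cell3 and bay2 below 0.007 m and x of contact2 in the frame of cell3 above 0.03 m and angle between the x axis of cell3 and the x axis of charger, either way round below 0.12 rad) or (distance between cell3 and bay3 below 0.007 m and x of contact3 in the frame of cell3 above 0.03 m and angle between the x axis of cell3 and the x axis of charger, either way round below 0.12 rad) or (distance between cell3 and bay4 below 0.007 m and x of contact4 in the frame of cell3 above 0.03 m and angle between the x axis of cell3 and the x axis of charger, either way round below 0.12 rad)) and ((distance between cell4 and bay1 below 0.007 m and x of contact1 in the frame of cell4 above 0.03 m and angle between the x axis of cell4 and the x axis of charger, either way round below 0.12 rad) or (distance between cell4 and bay2 below 0.007 m and x of contact2 in the frame of cell4 above 0.03 m and angle between the x axis of cell4 and the x axis of charger, either way round below 0.12 rad) or (distance between cell4 and bay3 below 0.007 m and x of contact3 in the frame of cell4 above 0.03 m and angle between the x axis of cell4 and the x axis of charger, either way round below 0.12 rad) or (distance between cell4 and bay4 below 0.007 m and x of contact4 in the frame of cell4 above 0.03 m and angle between the x axis of cell4 and the x axis of charger, either way round below 0.12 rad)) and horizontal distance between cover and cover_home below 0.012 m and height (world z) of cover between 0.066 and 0.077 m and angle between cover's own z axis and vertical below 0.05 rad and angle between the x axis of cover and the x axis of charger, either way round below 0.09 rad and linear speed of each of cell1, cell2, cell3, cell4, cover below 0.03 m/s); the robot touches nothing.
It fails at once if the bottle1 is knocked over (angle between bottle1's own z axis and vertical above 0.6 rad).
It fails at once if the bottle2 is knocked over (angle between bottle2's own z axis and vertical above 0.6 rad).
It fails at once if the bottle3 is knocked over (angle between bottle3's own z axis and vertical above 0.6 rad).
It fails at once if the jar is knocked over (angle between jar's own z axis and vertical above 0.6 rad).
Of cell1, cell2, cell3, cell4 only 3 to 4 are there at a start; the rules pass over those that are not, and their reading is None.
At some moment in a run one of cell1, cell2, cell3, cell4 may be knocked a few centimetres aside while the robot is not near it.
Once in a run the grip may slacken for a moment while it holds something.
It also fails if it takes over 210 s, if anything falls off the work surface, if the arm or the gripper's body presses on something with over 40 N, if the wrist force passes 120 N, or if a joint passes its speed limit or range.

## Robot

A 6-joint arm with a two-finger parallel gripper is mounted at the origin on the work surface. World frame = base frame: x ahead of the robot, y to its left, z up, the work surface at z = 0. Lengths are in m, angles in rad, forces in N, time in s.
With the tool pointing down it reaches from about 0.275 to 0.725 m from the base axis. Payload 5.6 kg.
Tool frame: the origin (TCP) lies on the centre line of the jaws, within the pads' length; the fingertips stand 25 mm ahead of it and the grasp point (between the pads) lies 6 mm ahead of it; z points along the fingers, y is the line along which they close (so a half turn about z gives the same grasp; the last joint's range is limited). The gripper opens to 85 mm and grips with 20 to 120 N. Pads are 22 mm wide; open, the fingers measure 114 mm over their backs; the gripper's body (76 mm by 85 mm) begins 54 mm behind the grasp point. The pads swing forward as they close: fully open they stand 13 mm farther back than shut.
Start: joints at [1.602, 0.255, 0.108, 0, -1.424, -0.285], TCP at [0.138, 0.532, 0.256] pointing down, gripper open.
Joint ranges: [-2.95, 2.95], [-1.21, 1.97], [-1.09, 1.5], [-2.87, 1.71], [-2.94, -0.07], [-3.05, 3.05]. Speed limits (rad/s): [2.57, 2.57, 3.14, 3.14, 3.14, 3.14].

## Interface

Orientations are given as a 3x3 rotation matrix whose columns are the frame's x, y, z axes.
In Python, from bench import robot gives the robot as it stands.
- The arm moves only by the tool step_arm, never from a script. Its argument "motion" is a list of rows, each an object of numbers: "fingers": the opening, from 0 (shut) to 1 (fully open); "dx", "dy", "dz": the shift along the world's x, y, z in units of 30 mm (1.0 is 30 mm); "twist": the turn about the world's z in units of 8 degrees (1.0 is 8 degrees). In form: [{"fingers": .., "dx": .., "dy": .., "dz": .., "twist": ..}, ...]. A call has exactly 8 rows; each row is the pose to reach, as a shift and turn from the pose commanded when the call began; what a row does not reach only later rows make up. A row lasts 1/10 s, in which the tool goes at most 50 mm and 8.59 degrees, less where a joint would pass 70% of its speed; a pose out of reach is approached as far as the arm can. A call with a gripper value outside its range is refused whole. The fingers move at their own pace and stop on an object; "grip_force" is the grip in N (left out, the last holds). Time passes only in rows, so rows that repeat a pose let the fingers close, or fill a call up. It gives the time, the measured TCP pose, the force, the opening and the grip force at its end, in the units of the state.
- robot.read_state(): the state, without advancing time (a new reading comes with each control period).
- robot.get_image(name): name is "side" or "top" or "wrist"; returns the picture (384x512x3 uint8, red, green, blue); there is no depth.
- robot.camera_model(name): a dict with "fov_y" (degrees; the focal length in pixels is half the picture's height over the tangent of half this angle, whatever the lens; pixels are square), "cx", "cy" (the principal point, pixels), "eye" and "attitude" of the camera in the world. Camera axes: x right, y down, z forward; pixel columns grow to the right and rows downward; lengths in m; the calibration is good to about 2 mm. A picture is of the moment at which its call begins: read the wrist's pose just before it. camera_model takes no time and is no camera call; for the wrist camera it gives the pose at the moment of the call.
- robot.job_done(): hands the job in; it is judged then, once.
Trained networks look in the newest picture that a camera, given by its name, has taken for a name from the list of things; names that differ only in an ending like _2 or _b are one class to them, and where a whole thing is asked for, a point or a joint stands for the part that bears it (a point fixed in the world has none). Each returns a list of dicts, best first, with "score" (0 to 1); they miss things now and then, are a little off and sometimes report something else, mostly with a low value. They report only what shows in the picture. A call takes as long as a camera call. They do not tell look-alikes from the thing itself.
- robot.cut_out(camera, label): "mask" (384x512 bool, what is visible of it).
- robot.spot_point(camera, label): "position" ([x, y, z] in m, in world coordinates, good to about 4 mm: a listed point, or the origin of a listed thing).
The state is a dict: "time": time; "q": joint angles; "qd": joint speeds; "joint_efforts": joint torques, N m; "ee_pos": TCP position; "tool_rot": TCP orientation; "contact_force": force on the tool from outside, world axes, zero at the start; "torque": the same for the moment, N m; "width": opening from 0.0 (shut) to 1.0 (fully open); "grasp_force": force on a finger pad.
Only numpy, scipy, OpenCV 4.12 (cv2) and the standard library are available. Lean on these libraries where they do the work, as an engineer would, in place of code of your own. Each camera call takes 0.05 s, during which the arm holds its last target. There are 200 camera calls.

## Working session

There is one attempt and no reset: what is moved stays moved. The work goes in short steps, Python scripts to look and compute and a tool call to move; the robot and the scene stay as the last step left them, time stands still between calls to the robot, and variables do not carry over. Pictures are saved under pics/ and viewed, at most 14 in all, crops included, and the job is handed in when it is done.

Besides the shell and the picture viewer there is one more tool, called after "Emit:" in YAML: its name, and indented under it one key for each argument. step_arm: Moves the arm, as the interface text tells. Its arguments: {"type":"object","properties":{"motion":{"type":"array","items":{"type":"object","properties":{"fingers":{"type":"number"},"dx":{"type":"number"},"dy":{"type":"number"},"dz":{"type":"number"},"twist":{"type":"number"}}}},"grip_force":{"type":"number"}},"required":["motion"]}

```bash
ls; mkdir -p pics
cat > h.py <<'E'
import numpy as np, cv2
from bench import robot
def cam(n):
    m=robot.camera_model(n); f=192/np.tan(np.radians(m['fov_y'])/2)
    return f,m['cx'],m['cy'],np.array(m['eye']),np.array(m['attitude'])
def ray(n,u,v,z):
    f,cx,cy,e,R=cam(n); d=R@np.array([(u-cx)/f,(v-cy)/f,1.]); return e+d*(z-e[2])/d[2]
def proj(n,p):
    f,cx,cy,e,R=cam(n); c=R.T@(np.array(p)-e); return cx+f*c[0]/c[2],cy+f*c[1]/c[2]
def shot(n,fn=None,k=1.5):
    im=robot.get_image(n)
    if fn: cv2.imwrite('pics/'+fn,cv2.resize(im[...,::-1],None,fx=k,fy=k))
    return im
E
python3 - <<'E'
from h import *
for n in ['top','side']:
    shot(n,n+'0.png'); print(n,robot.camera_model(n))
np.set_printoptions(precision=4,suppress=True)
for l in ['cover','charger','mat','bay1','bay4','contact1','contact4','cover_home','cell1','bottle1','bottle3','jar']:
    print(l,[(round(d['score'],2),np.round(d['position'],3).tolist()) for d in robot.spot_point('top',l)])
E
```

```text
pics
top {'fov_y': 47.14306486530893, 'cx': 256.74576222909553, 'cy': 188.88214813400603, 'eye': array([ 0.42022196, -0.03300323,  1.28256497]), 'attitude': array([[ 0.01974152, -0.99832362,  0.05440801],
       [-0.99970583, -0.0204772 , -0.01299732],
       [ 0.01408965, -0.05413542, -0.99843419]])}
side {'fov_y': 50.122346635053155, 'cx': 255.74741272372086, 'cy': 191.32617592613244, 'eye': array([ 0.09026468, -0.83534559,  0.77906374]), 'attitude': array([[ 0.89726079, -0.26635886,  0.3521023 ],
       [-0.44139909, -0.55832414,  0.70245356],
       [ 0.00948248, -0.78570167, -0.61853292]])}
cover [(0.91, [0.548, -0.283, 0.072]), (0.4, [0.749, -0.205, 0.004])]
charger [(0.7, [0.545, 0.258, 0.004])]
mat [(0.65, [0.544, 0.259, 0.004])]
bay1 []
bay4 []
contact1 []
contact4 []
cover_home []
cell1 [(0.97, [0.186, -0.335, 0.019]), (0.79, [0.608, -0.053, 0.019]), (0.78, [0.455, -0.055, 0.017]), (0.62, [0.611, 0.058, 0.017]), (0.62, [0.473, 0.052, 0.017]), (0.61, [0.328, -0.416, 0.016]), (0.24, [0.763, 0.224, -0.001])]
bottle1 [(0.68, [0.748, 0.048, 0.002]), (0.63, [0.76, 0.223, -0.002])]
bottle3 [(0.68, [0.748, 0.048, 0.002]), (0.63, [0.76, 0.223, -0.002])]
jar [(0.68, [0.749, -0.206, 0.003])]
```

View pics/top0.png

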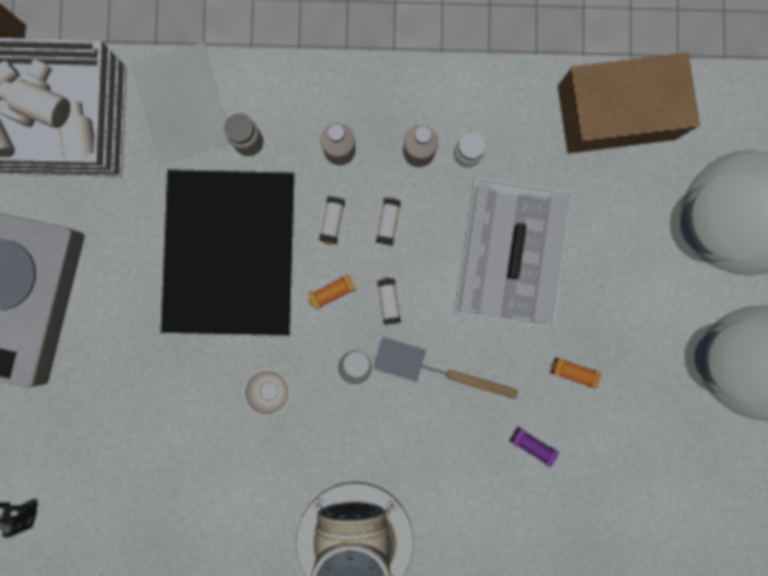

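View pics/side0.png

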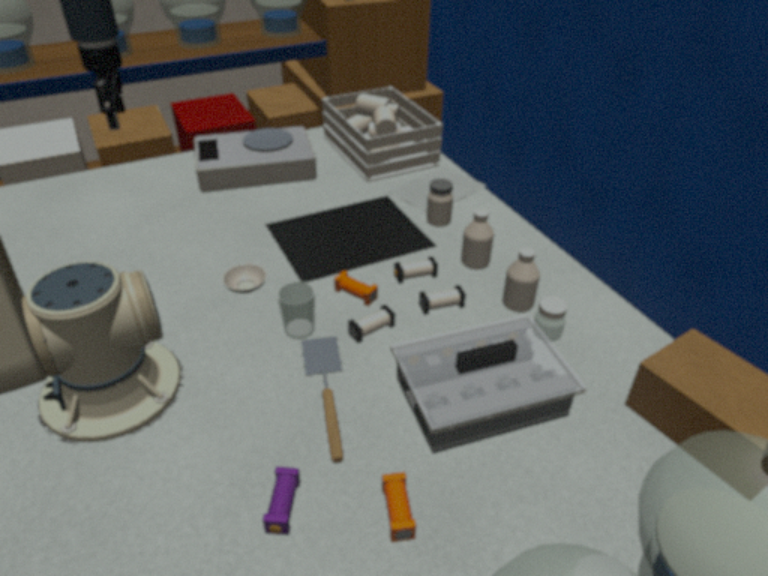

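```bash
cat >> h.py <<'E'
def rect(n,mask,z):
    "min-area rect of a mask on plane z: centre, long-axis angle (world, rad, mod pi), sizes"
    c=max(cv2.findContours(mask.astype(np.uint8),cv2.RETR_EXTERNAL,cv2.CHAIN_APPROX_NONE)[0],key=cv2.contourArea)
    w=np.array([ray(n,p[0][0],p[0][1],z)[:2] for p in c],np.float32)*1000
    (x,y),(a,b),t=cv2.minAreaRect(w); t=np.radians(t)
    if a<b: t+=np.pi/2
    return np.array([x,y]).round(1),round((t+np.pi/2)%np.pi-np.pi/2,3),round(max(a,b),1),round(min(a,b),1)
E
python3 - <<'E'
from h import *
im=cv2.imread('pics/top0.png'); im=cv2.resize(im,(512,384)); g=im.max(2)
m=np.zeros(g.shape,bool); m[140:195,330:360]=g[140:195,330:360]<45; print('bar',rect('top',m,.1115), m.sum())
m=np.zeros(g.shape,bool); m[100:235,95:205]=g[100:235,95:205]<45; print('mat',rect('top',m,.003))
print('cover',rect('top',robot.cut_out('top','cover')[0]['mask'],.0755))
for u,v in [(243,130),(337,145),(421,145),(471,150),(355,365)]: print(u,v,ray('top',u/1.5,v/1.5,.07).round(3))
a=im[105:225,300:385]; b=im[125:220,200:275]
cv2.imwrite('pics/c1.png',np.hstack([cv2.resize(a,(425,600)),cv2.resize(b,(375,475+125))[:600]]))
s=robot.read_state(); print(s['ee_pos'],s['tool_rot'])
E
```

```text
bar (array([ 547. , -280.6]), np.float64(-0.143), 93.5, 16.3) 208
mat (array([545.2, 257.2]), np.float64(-0.002), 311.3, 242.1)
cover (array([ 549.5, -282. ]), np.float64(-0.13), 258.6, 185.7)
243 130 [0.766 0.221 0.07 ]
337 145 [0.742 0.046 0.07 ]
421 145 [ 0.746 -0.111  0.07 ]
471 150 [ 0.738 -0.204  0.07 ]
355 365 [0.336 0.003 0.07 ]
[0.13806646 0.53238809 0.25629883] [[ 9.67964419e-01 -2.51087402e-01 -1.83242155e-05]
 [-2.51087401e-01 -9.67964418e-01  5.31468460e-05]
 [-3.10816921e-05 -4.68432763e-05 -9.99999998e-01]]
```

View pics/c1.png

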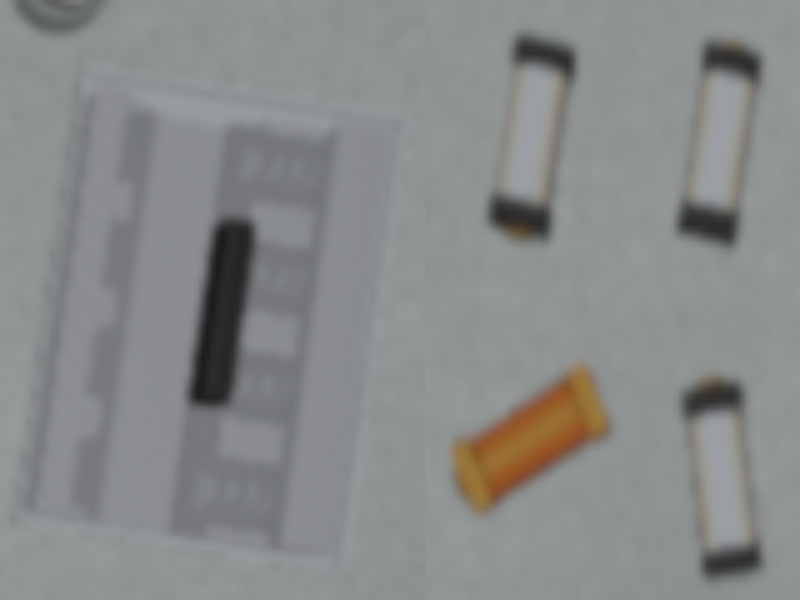

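Emit:
step_arm:
  motion:
    - {"fingers": 0.7,"dx": 13.6,"dy": -27.1,"dz": -1,"twist": 0.8}
    - {"fingers": 0.7,"dx": 13.6,"dy": -27.1,"dz": -1,"twist": 0.8}
    - {"fingers": 0.7,"dx": 13.6,"dy": -27.1,"dz": -1,"twist": 0.8}
    - {"fingers": 0.7,"dx": 13.6,"dy": -27.1,"dz": -1,"twist": 0.8}
    - {"fingers": 0.7,"dx": 13.6,"dy": -27.1,"dz": -1,"twist": 0.8}
    - {"fingers": 0.7,"dx": 13.6,"dy": -27.1,"dz": -1,"twist": 0.8}
    - {"fingers": 0.7,"dx": 13.6,"dy": -27.1,"dz": -1,"twist": 0.8}
    - {"fingers": 0.7,"dx": 13.6,"dy": -27.1,"dz": -1,"twist": 0.8}
  grip_force: 40

```text
time: 1.55
ee_pos: [0.3177, 0.1732, 0.2435]
tool_rot: [[0.99, -0.141, 0.001], [-0.141, -0.99, 0.001], [0.001, -0.001, -1.0]]
contact_force: [2.4, 0.8, 0.4]
width: 0.701
grasp_force: 0.0
```

Emit:
step_arm:
  motion:
    - {"fingers": 0.7,"dx": 7.6,"dy": -15.1,"dz": -1,"twist": 0}
    - {"fingers": 0.7,"dx": 7.6,"dy": -15.1,"dz": -1,"twist": 0}
    - {"fingers": 0.7,"dx": 7.6,"dy": -15.1,"dz": -1,"twist": 0}
    - {"fingers": 0.7,"dx": 7.6,"dy": -15.1,"dz": -1,"twist": 0}
    - {"fingers": 0.7,"dx": 7.6,"dy": -15.1,"dz": -1,"twist": 0}
    - {"fingers": 0.7,"dx": 7.6,"dy": -15.1,"dz": -1,"twist": 0}
    - {"fingers": 0.7,"dx": 7.6,"dy": -15.1,"dz": -1,"twist": 0}
    - {"fingers": 0.7,"dx": 7.6,"dy": -15.1,"dz": -1,"twist": 0}

```text
time: 2.35
ee_pos: [0.4975, -0.1839, 0.2194]
tool_rot: [[0.99, -0.142, 0.0], [-0.142, -0.99, -0.0], [0.0, -0.0, -1.0]]
contact_force: [1.0, 1.0, 1.7]
width: 0.702
grasp_force: 0.0
```

Emit:
step_arm:
  motion:
    - {"fingers": 0.7,"dx": 1.23,"dy": -2.4,"dz": -1,"twist": 0}
    - {"fingers": 0.7,"dx": 1.23,"dy": -2.4,"dz": -1,"twist": 0}
    - {"fingers": 0.7,"dx": 1.23,"dy": -2.4,"dz": -1,"twist": 0}
    - {"fingers": 0.7,"dx": 1.23,"dy": -2.4,"dz": -1,"twist": 0}
    - {"fingers": 0.7,"dx": 1.23,"dy": -2.4,"dz": -1,"twist": 0}
    - {"fingers": 0.7,"dx": 1.23,"dy": -2.4,"dz": -1,"twist": 0}
    - {"fingers": 0.7,"dx": 1.23,"dy": -2.4,"dz": -1,"twist": 0}
    - {"fingers": 0.7,"dx": 1.23,"dy": -2.4,"dz": -1,"twist": 0}

```text
time: 3.15
ee_pos: [0.5339, -0.253, 0.1902]
tool_rot: [[0.99, -0.141, 0.001], [-0.141, -0.99, -0.0], [0.001, 0.0, -1.0]]
contact_force: [-0.3, 0.4, -0.4]
width: 0.7
grasp_force: 0.0
```

Run:
```python
from h import *
s=robot.read_state(); print(s['q'],s['ee_pos'],s['tool_rot'][0])
im=shot('wrist','w1.png'); print(robot.camera_model('wrist'))
print([(d['score'],d['position']) for d in robot.spot_point('wrist','cover')])
g=im.max(2); print(im.mean())
m=g<45; m=cv2.morphologyEx(m.astype(np.uint8),cv2.MORPH_OPEN,np.ones((3,3))); print(rect('wrist',m,.1115))
```

```text
[-1.78179072e-01  3.61067335e-01  8.80678804e-02 -3.08110355e-05
 -1.29670421e+00  1.60784423e+00] [ 0.53388099 -0.25301967  0.19015693] [ 0.99005575 -0.14067138  0.00108062]
{'fov_y': 69.95568958566878, 'cx': 250.30045086743345, 'cy': 188.69389229127341, 'eye': array([ 0.61145976, -0.2634257 ,  0.30824708]), 'attitude': array([[-1.41048225e-01, -9.42782342e-01, -3.02104046e-01],
       [-9.90002716e-01,  1.34364051e-01,  4.29059831e-02],
       [ 1.40920243e-04,  3.05135639e-01, -9.52308890e-01]])}
[(0.86, [0.5459, -0.2864, 0.0749])]
126.14112514919705
(array([ 431.8, -243.1]), np.float64(1.429), 497.3, 161.7)
```

View pics/w1.png

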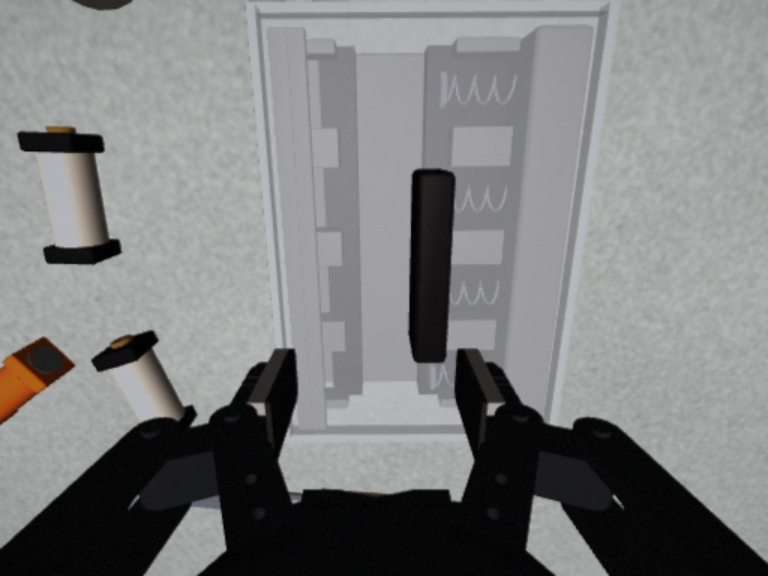

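Run:
```python
from h import *
im=cv2.resize(cv2.imread('pics/w1.png'),(512,384)); g=im.max(2)
m=np.zeros(g.shape,bool); m[105:245,262:312]=g[105:245,262:312]<60
r=rect('wrist',m,.1115);print(r)
print(rect('wrist',robot.cut_out('wrist','cover')[0]['mask'],.0755))
```

```text
(array([ 550.7, -282. ]), np.float64(-0.134), 99.1, 19.8)
(array([ 549.4, -283.9]), np.float64(-0.133), 258.1, 184.1)
```

Emit:
step_arm:
  motion:
    - {"fingers": 0.7,"dx": 0.5,"dy": -0.98,"dz": 0,"twist": 0.05}
    - {"fingers": 0.7,"dx": 0.5,"dy": -0.98,"dz": -1.2,"twist": 0.05}
    - {"fingers": 0.7,"dx": 0.5,"dy": -0.98,"dz": -2.3,"twist": 0.05}
    - {"fingers": 0.7,"dx": 0.5,"dy": -0.98,"dz": -2.8,"twist": 0.05}
    - {"fingers": 0.7,"dx": 0.5,"dy": -0.98,"dz": -2.8,"twist": 0.05}
    - {"fingers": 0.0,"dx": 0.5,"dy": -0.98,"dz": -2.8,"twist": 0.05}
    - {"fingers": 0.0,"dx": 0.5,"dy": -0.98,"dz": -2.8,"twist": 0.05}
    - {"fingers": 0.0,"dx": 0.5,"dy": -0.98,"dz": -2.8,"twist": 0.05}
  grip_force: 60

```text
time: 4.1
ee_pos: [0.5497, -0.2833, 0.1073]
tool_rot: [[0.991, -0.134, 0.003], [-0.134, -0.991, -0.001], [0.003, 0.001, -1.0]]
contact_force: [-6.0, 4.7, 13.2]
width: 0.198
grasp_force: 59.6
```

Emit:
step_arm:
  motion:
    - {"fingers": 0,"dz": 0}
    - {"fingers": 0,"dz": 0}
    - {"fingers": 0,"dz": 0}
    - {"fingers": 0,"dz": 0.2}
    - {"fingers": 0,"dz": 0.5}
    - {"fingers": 0,"dz": 1}
    - {"fingers": 0,"dz": 2}
    - {"fingers": 0,"dz": 2.7}

```text
invalid input at $.motion[0]: expected keys fingers, dx, dy, dz, twist
```

Emit:
step_arm:
  motion:
    - {"fingers": 0,"dx": 0,"dy": 0,"dz": 0.1,"twist": 0}
    - {"fingers": 0,"dx": 0,"dy": 0,"dz": 0.4,"twist": 0}
    - {"fingers": 0,"dx": 0,"dy": 0,"dz": 0.8,"twist": 0}
    - {"fingers": 0,"dx": 0,"dy": 0,"dz": 1.4,"twist": 0}
    - {"fingers": 0,"dx": 0,"dy": 0,"dz": 2,"twist": 0}
    - {"fingers": 0,"dx": 0,"dy": 0,"dz": 2.6,"twist": 0}
    - {"fingers": 0,"dx": 0,"dy": 0,"dz": 3.2,"twist": 0}
    - {"fingers": 0,"dx": 0,"dy": 0,"dz": 3.5,"twist": 0}

```text
time: 4.9
ee_pos: [0.5494, -0.2834, 0.2134]
tool_rot: [[0.991, -0.135, 0.003], [-0.135, -0.991, -0.001], [0.004, 0.001, -1.0]]
contact_force: [-0.8, -0.9, -1.5]
width: 0.199
grasp_force: 59.5
```

Emit:
step_arm:
  motion:
    - {"fingers": 0,"dx": 0,"dy": 0.6,"dz": 0,"twist": 0}
    - {"fingers": 0,"dx": 0,"dy": 1.6,"dz": 0,"twist": 0}
    - {"fingers": 0,"dx": 0,"dy": 2.8,"dz": 0,"twist": 0}
    - {"fingers": 0,"dx": 0,"dy": 4,"dz": 0,"twist": 0}
    - {"fingers": 0,"dx": 0,"dy": 5.2,"dz": 0,"twist": 0}
    - {"fingers": 0,"dx": 0,"dy": 6.4,"dz": 0,"twist": 0}
    - {"fingers": 0,"dx": 0,"dy": 7.6,"dz": 0,"twist": 0}
    - {"fingers": 0,"dx": 0,"dy": 8.8,"dz": 0,"twist": 0}

```text
time: 5.7
ee_pos: [0.5479, -0.017, 0.2101]
tool_rot: [[0.991, -0.134, -0.001], [-0.134, -0.991, 0.0], [-0.001, -0.0, -1.0]]
contact_force: [1.1, 0.1, -2.8]
width: 0.201
grasp_force: 59.6
```

Emit:
step_arm:
  motion:
    - {"fingers": 0,"dx": 0,"dy": 1.2,"dz": 0,"twist": 0}
    - {"fingers": 0,"dx": 0,"dy": 2.4,"dz": 0,"twist": 0}
    - {"fingers": 0,"dx": 0,"dy": 3.6,"dz": 0,"twist": 0}
    - {"fingers": 0,"dx": 0,"dy": 4.8,"dz": 0,"twist": 0}
    - {"fingers": 0,"dx": 0,"dy": 6,"dz": 0,"twist": 0}
    - {"fingers": 0,"dx": 0,"dy": 7.2,"dz": 0,"twist": 0}
    - {"fingers": 0,"dx": 0,"dy": 8.4,"dz": 0,"twist": 0}
    - {"fingers": 0,"dx": 0,"dy": 9.2,"dz": 0,"twist": 0}

```text
time: 6.5
ee_pos: [0.5476, 0.2596, 0.2097]
tool_rot: [[0.991, -0.133, -0.001], [-0.133, -0.991, -0.0], [-0.001, 0.0, -1.0]]
contact_force: [-0.4, -0.6, -2.8]
width: 0.198
grasp_force: 59.5
```

Emit:
step_arm:
  motion:
    - {"fingers": 0,"dx": 0,"dy": 0,"dz": -0.8,"twist": 0}
    - {"fingers": 0,"dx": 0,"dy": 0,"dz": -1.8,"twist": 0}
    - {"fingers": 0,"dx": 0,"dy": 0,"dz": -2.8,"twist": 0}
    - {"fingers": 0,"dx": 0,"dy": 0,"dz": -3.8,"twist": 0}
    - {"fingers": 0,"dx": 0,"dy": 0,"dz": -4.5,"twist": 0}
    - {"fingers": 0,"dx": 0,"dy": 0,"dz": -4.9,"twist": 0}
    - {"fingers": 0,"dx": 0,"dy": 0,"dz": -5.1,"twist": 0}
    - {"fingers": 0,"dx": 0,"dy": 0,"dz": -5.25,"twist": 0}

```text
time: 7.3
ee_pos: [0.549, 0.2574, 0.0533]
tool_rot: [[0.991, -0.134, 0.001], [-0.134, -0.991, 0.0], [0.001, -0.0, -1.0]]
contact_force: [0.4, 0.9, -1.6]
width: 0.199
grasp_force: 59.5
```

Emit:
step_arm:
  motion:
    - {"fingers": 0,"dx": 0,"dy": 0,"dz": -0.06,"twist": 0}
    - {"fingers": 0,"dx": 0,"dy": 0,"dz": -0.1,"twist": 0}
    - {"fingers": 0,"dx": 0,"dy": 0,"dz": -0.1,"twist": 0}
    - {"fingers": 0.5,"dx": 0,"dy": 0,"dz": -0.1,"twist": 0}
    - {"fingers": 0.5,"dx": 0,"dy": 0,"dz": -0.1,"twist": 0}
    - {"fingers": 0.5,"dx": 0,"dy": 0,"dz": -0.1,"twist": 0}
    - {"fingers": 0.5,"dx": 0,"dy": 0,"dz": 0,"twist": 0}
    - {"fingers": 0.5,"dx": 0,"dy": 0,"dz": 1,"twist": 0}

```text
time: 8.1
ee_pos: [0.5466, 0.2557, 0.0799]
tool_rot: [[0.991, -0.135, -0.007], [-0.135, -0.991, -0.004], [-0.006, 0.005, -1.0]]
contact_force: [0.9, 0.1, 0.2]
width: 0.498
grasp_force: 0.0
```

Emit:
step_arm:
  motion:
    - {"fingers": 0.9,"dx": 0,"dy": 0,"dz": 1.5,"twist": 0}
    - {"fingers": 0.9,"dx": 0,"dy": 0,"dz": 3,"twist": 0}
    - {"fingers": 0.9,"dx": 0,"dy": 0,"dz": 4.5,"twist": 0}
    - {"fingers": 0.9,"dx": 0,"dy": 0,"dz": 5,"twist": 0}
    - {"fingers": 0.9,"dx": 0,"dy": 0,"dz": 5,"twist": 0}
    - {"fingers": 0.9,"dx": 0,"dy": 0,"dz": 5,"twist": 0}
    - {"fingers": 0.9,"dx": 0,"dy": 0,"dz": 5,"twist": 0}
    - {"fingers": 0.9,"dx": 0,"dy": 0,"dz": 5,"twist": 0}

```text
time: 8.9
ee_pos: [0.5484, 0.2567, 0.2315]
tool_rot: [[0.991, -0.135, -0.002], [-0.135, -0.991, -0.002], [-0.002, 0.002, -1.0]]
contact_force: [0.2, -0.1, -0.8]
width: 0.897
grasp_force: 0.0
```

```bash
cat >> h.py <<'E'
def cell(n,m,im,z=.017):
    "cell mask -> centre (m), nub direction angle (rad)"
    c=max(cv2.findContours(m.astype(np.uint8),cv2.RETR_EXTERNAL,cv2.CHAIN_APPROX_NONE)[0],key=cv2.contourArea)
    q=cv2.boxPoints(cv2.minAreaRect(c)); return q
E
python3 - <<'E'
from h import *
im=shot('top','top2.png')
for l in ['cover','charger','cover_home','bay1','bay2','bay3','bay4','contact1','contact4']:
    print(l,[(round(d['score'],2),np.round(d['position'],4).tolist()) for d in robot.spot_point('top',l)])
r=rect('top',robot.cut_out('top','charger')[0]['mask'],.0715);print(r)
for d in robot.cut_out('top','cell1'):
    if d['score']>.3: print(round(d['score'],2),rect('top',d['mask'],.025), im[d['mask']].mean(0).round())
E
```

```text
cover [(0.89, [0.5439, 0.2591, 0.015]), (0.72, [0.7499, 0.0472, 0.0013])]
charger [(0.79, [0.5523, -0.2739, -0.0014])]
cover_home [(0.83, [0.5504, -0.2872, 0.0707])]
bay1 [(0.83, [0.4622, -0.2444, 0.0479]), (0.79, [0.6425, -0.2757, 0.0495]), (0.79, [0.5837, -0.2631, 0.0512]), (0.56, [0.5185, -0.252, 0.0475])]
bay2 [(0.83, [0.4622, -0.2444, 0.0479]), (0.79, [0.6425, -0.2757, 0.0495]), (0.79, [0.5837, -0.2631, 0.0512]), (0.56, [0.5185, -0.252, 0.0475])]
bay3 [(0.83, [0.4622, -0.2444, 0.0479]), (0.79, [0.6425, -0.2757, 0.0495]), (0.79, [0.5837, -0.2631, 0.0512]), (0.56, [0.5185, -0.252, 0.0475])]
bay4 [(0.83, [0.4622, -0.2444, 0.0479]), (0.79, [0.6425, -0.2757, 0.0495]), (0.79, [0.5837, -0.2631, 0.0512]), (0.56, [0.5185, -0.252, 0.0475])]
contact1 [(0.96, [0.5879, -0.2172, 0.047]), (0.89, [0.6512, -0.2286, 0.0476]), (0.8, [0.4669, -0.2006, 0.045]), (0.75, [0.5291, -0.2047, 0.0434]), (0.34, [0.5477, 0.258, 0.0131])]
contact4 [(0.96, [0.5879, -0.2172, 0.047]), (0.89, [0.6512, -0.2286, 0.0476]), (0.8, [0.4669, -0.2006, 0.045]), (0.75, [0.5291, -0.2047, 0.0434]), (0.34, [0.5477, 0.258, 0.0131])]
(array([ 547.8, -280.6]), np.float64(-0.131), 241.0, 175.4)
0.93 (array([457.2, -55.6]), np.float64(0.175), 87.8, 32.3) [122. 122. 120.]
0.78 (array([ 187.7, -335.3]), np.float64(1.014), 95.3, 35.3) [ 88.  56. 104.]
0.76 (array([610.4,  55.7]), np.float64(-0.171), 90.2, 33.9) [119. 118. 117.]
0.66 (array([474. ,  54.2]), np.float64(-1.086), 93.1, 35.9) [143. 101.  59.]
0.6 (array([610.8, -52.3]), np.float64(-0.151), 90.5, 32.7) [120. 120. 118.]
```

View pics/top2.png

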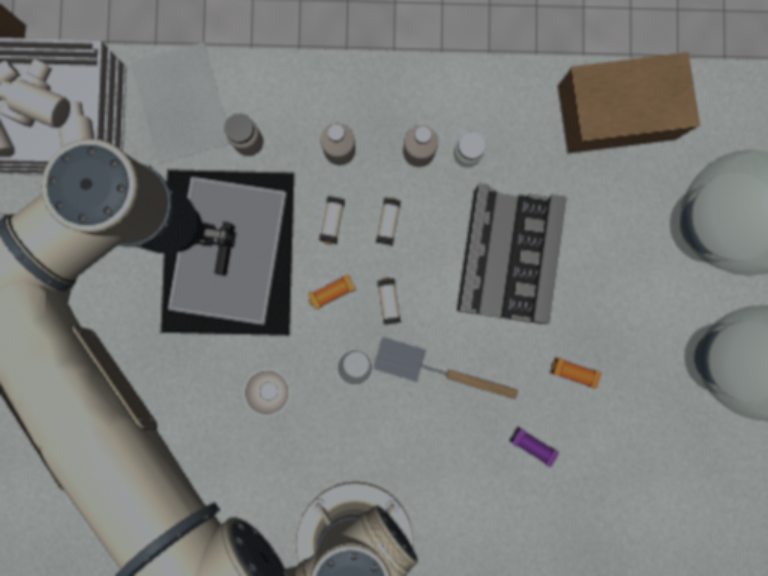

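Emit:
step_arm:
  motion:
    - {"fingers": 0.9,"dx": 0.4,"dy": -1.2,"dz": -0.4,"twist": -0.2}
    - {"fingers": 0.9,"dx": 0.8,"dy": -2.6,"dz": -0.8,"twist": -0.2}
    - {"fingers": 0.9,"dx": 1.3,"dy": -4,"dz": -1.4,"twist": -0.2}
    - {"fingers": 0.9,"dx": 1.8,"dy": -5.4,"dz": -2,"twist": -0.2}
    - {"fingers": 0.9,"dx": 2.1,"dy": -6.4,"dz": -2.6,"twist": -0.2}
    - {"fingers": 0.9,"dx": 2.13,"dy": -6.7,"dz": -2.8,"twist": -0.2}
    - {"fingers": 0.9,"dx": 2.13,"dy": -6.7,"dz": -2.8,"twist": -0.2}
    - {"fingers": 0.9,"dx": 2.13,"dy": -6.7,"dz": -2.8,"twist": -0.2}

```text
time: 10.3
ee_pos: [0.613, 0.0567, 0.1497]
tool_rot: [[0.987, -0.162, 0.001], [-0.162, -0.987, 0.0], [0.001, -0.0, -1.0]]
contact_force: [-0.6, 0.5, 1.0]
width: 0.903
grasp_force: 0.0
```

```bash
cat > look.py <<'E'
from h import *
import sys
# white body (62 x 32 mm) seen by the wrist; its silhouette from above gives centre and axis
s=robot.read_state(); im=shot('wrist',sys.argv[1] if len(sys.argv)>1 else None)
e=s['ee_pos']; yaw=np.degrees(np.arctan2(s['tool_rot'][1][0],s['tool_rot'][0][0]))
print('tcp',np.round(e,4),'yaw',yaw.round(1),'q6',round(s['q'][5],2),'q1',round(s['q'][0],2))
for d in robot.cut_out('wrist','cell1')[:4]:
    print(round(d['score'],2),rect('wrist',d['mask'],.017),im[d['mask']].mean(0).round())
for d in robot.spot_point('wrist','cell1')[:4]: print(round(d['score'],2),np.round(d['position'],4))
E
python3 look.py wA.png
```

```text
tcp [0.613  0.0567 0.1497] yaw -9.3 q6 1.06 q1 0.35
0.9 (array([608.7,  59.1]), np.float64(-0.165), 96.2, 36.5) [133. 130. 128.]
0.75 (array([470. ,  56.4]), np.float64(-1.082), 99.1, 57.4) [149.  77.  25.]
0.64 (array([609. , -52.1]), np.float64(-0.167), 97.1, 47.1) [122. 118. 115.]
0.61 (array([494.4, -60.7]), np.float64(0.523), 39.5, 12.1) [23. 20. 16.]
0.98 [0.4765 0.0539 0.0208]
0.69 [ 0.6067 -0.0512  0.0142]
0.57 [0.6126 0.0585 0.0146]
```

View pics/wA.png

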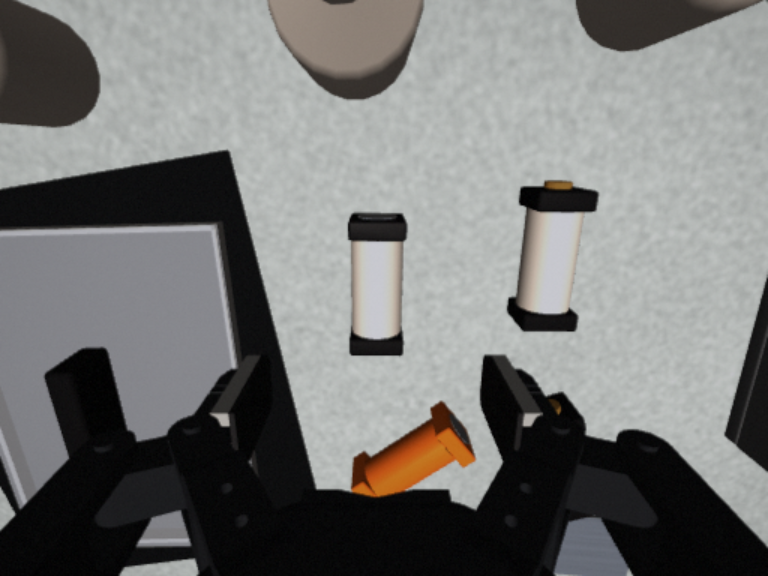

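Run:
```python
from h import *
a=ray('wrist',377/1.5,240/1.5,.034);b=ray('wrist',377/1.5,333/1.5,.0325);print(a,b,(a+b)/2,np.linalg.norm(a-b))
c=ray('wrist',354/1.5,262/1.5,.022);d=ray('wrist',402/1.5,262/1.5,.022);print(c,d)
```

```text
[0.64205387 0.05264363 0.034     ] [0.58337687 0.06212708 0.0325    ] [0.61271537 0.05738536 0.03325   ] 0.05945734587782958
[0.62822866 0.06925101 0.022     ] [0.62346417 0.03995858 0.022     ]
```

Emit:
step_arm:
  motion:
    - {"fingers": 0.8,"dx": 0,"dy": 0,"dz": -1.5,"twist": 0}
    - {"fingers": 0.8,"dx": 0,"dy": 0,"dz": -3,"twist": 0}
    - {"fingers": 0.7,"dx": 0,"dy": 0,"dz": -4.05,"twist": 0}
    - {"fingers": 0.7,"dx": 0,"dy": 0,"dz": -4.05,"twist": 0}
    - {"fingers": 0.2,"dx": 0,"dy": 0,"dz": -4.05,"twist": 0}
    - {"fingers": 0.2,"dx": 0,"dy": 0,"dz": -4.05,"twist": 0}
    - {"fingers": 0.2,"dx": 0,"dy": 0,"dz": -4.05,"twist": 0}
    - {"fingers": 0.2,"dx": 0,"dy": 0,"dz": -4.05,"twist": 0}
  grip_force: 30

```text
time: 11.25
ee_pos: [0.6146, 0.0568, 0.0304]
tool_rot: [[0.987, -0.162, 0.005], [-0.162, -0.987, 0.001], [0.005, -0.002, -1.0]]
contact_force: [-0.8, 1.6, 7.2]
width: 0.366
grasp_force: 30.5
```

Emit:
step_arm:
  motion:
    - {"fingers": 0.2,"dx": 0,"dy": 0,"dz": 1,"twist": 0}
    - {"fingers": 0.2,"dx": 0,"dy": 0,"dz": 2.4,"twist": 0}
    - {"fingers": 0.2,"dx": 0,"dy": 0,"dz": 3.6,"twist": -0.5}
    - {"fingers": 0.2,"dx": -0.6,"dy": -1,"dz": 4.2,"twist": -1.5}
    - {"fingers": 0.2,"dx": -1.2,"dy": -2.2,"dz": 4.2,"twist": -2.5}
    - {"fingers": 0.2,"dx": -1.8,"dy": -3.4,"dz": 4.2,"twist": -3.5}
    - {"fingers": 0.2,"dx": -2.4,"dy": -4.6,"dz": 4.2,"twist": -4.5}
    - {"fingers": 0.2,"dx": -3,"dy": -5.8,"dz": 4.2,"twist": -5.5}

```text
time: 12.05
ee_pos: [0.5218, -0.1192, 0.1544]
tool_rot: [[0.593, -0.806, 0.002], [-0.806, -0.593, 0.0], [0.001, -0.001, -1.0]]
contact_force: [0.3, -0.3, -0.9]
width: 0.365
grasp_force: 30.2
```

Emit:
step_arm:
  motion:
    - {"fingers": 0.2,"dx": -0.6,"dy": -1.2,"dz": 0,"twist": -1}
    - {"fingers": 0.2,"dx": -1.2,"dy": -2.4,"dz": 0,"twist": -2}
    - {"fingers": 0.2,"dx": -1.8,"dy": -3.4,"dz": 0,"twist": -3}
    - {"fingers": 0.2,"dx": -2.1,"dy": -3.9,"dz": 0,"twist": -4}
    - {"fingers": 0.2,"dx": -2.1,"dy": -3.9,"dz": 0,"twist": -5}
    - {"fingers": 0.2,"dx": -2.1,"dy": -3.9,"dz": 0,"twist": -5.55}
    - {"fingers": 0.2,"dx": -2.1,"dy": -3.9,"dz": 0,"twist": -5.55}
    - {"fingers": 0.2,"dx": -2.1,"dy": -3.9,"dz": 0,"twist": -5.55}

```text
time: 12.85
ee_pos: [0.4597, -0.235, 0.154]
tool_rot: [[-0.133, -0.991, 0.001], [-0.991, 0.133, -0.0], [-0.0, -0.001, -1.0]]
contact_force: [0.3, 0.3, -2.2]
width: 0.366
grasp_force: 30.2
```

```bash
cat > bay.py <<'E'
from h import *
import sys
s=robot.read_state(); im=shot('wrist',sys.argv[1])
yaw=np.degrees(np.arctan2(s['tool_rot'][1][0],s['tool_rot'][0][0]))
print('tcp',np.round(s['ee_pos'],4),'yaw',yaw.round(1),s['q'].round(2) if hasattr(s['q'],'round') else s['q'])
for l in ['bay1','contact1','cover_home']:
    print(l,[(round(d['score'],2),np.round(d['position'],4).tolist()) for d in robot.spot_point('wrist',l)])
E
python3 bay.py b4.png
```

```text
tcp [ 0.4597 -0.235   0.154 ] yaw -97.6 [-0.17  0.24 -0.17 -0.   -1.15  0.04]
bay1 [(0.98, [0.5853, -0.2612, 0.0466]), (0.81, [0.644, -0.2755, 0.0516]), (0.76, [0.5247, -0.2547, 0.0476]), (0.75, [0.464, -0.2444, 0.0458]), (0.24, [0.7519, -0.1072, 0.0029])]
contact1 [(0.97, [0.5883, -0.2111, 0.0465]), (0.68, [0.5254, -0.2094, 0.0477])]
cover_home [(0.85, [0.5488, -0.2837, 0.0673])]
```

View pics/b4.png

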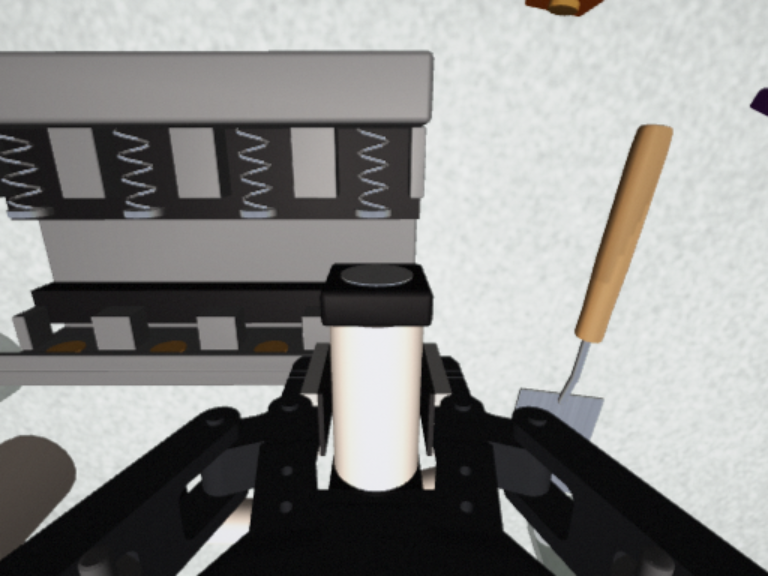

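Run:
```python
from h import *
O=np.array([.5502,-.2735]);t=np.radians(82.2);R=np.array([[np.cos(t),-np.sin(t)],[np.sin(t),np.cos(t)]])
for n,u,v,z in [('disc4',373,212,.057),('disc3',257,212,.057),('disc2',142,213,.057),('lip edge',250,357,.0715),('lip outer',250,384,.0715),('lip outer L',60,385,.0715),('housing inner',300,124,.0715),('hous right',433,90,.0715),('hous in L',60,124,.0715)]:
    p=ray('wrist',u/1.5,v/1.5,z)[:2]; print(n,p.round(4),((p-O)@R*1000).round(1))
```

```text
disc4 [ 0.4547 -0.282 ] [-21.4  93.5]
disc3 [ 0.5144 -0.29  ] [-21.3  33.2]
disc2 [ 0.5738 -0.2975] [-20.6 -26.6]
lip edge [ 0.5311 -0.2154] [55.  26.8]
lip outer [ 0.5349 -0.199 ] [71.7 25.3]
lip outer L [ 0.6397 -0.2125] [ 72.6 -80.3]
housing inner [ 0.4818 -0.3279] [-63.2  60.4]
hous right [ 0.4206 -0.3339] [-77.4 120.2]
hous in L [ 0.59   -0.3425] [-62.9 -48.8]
```

Emit:
step_arm:
  motion:
    - {"fingers": 0.2,"dx": 0.04,"dy": 0,"dz": -0.8,"twist": 0}
    - {"fingers": 0.2,"dx": 0.04,"dy": 0,"dz": -1.5,"twist": 0}
    - {"fingers": 0.2,"dx": 0.04,"dy": 0,"dz": -1.75,"twist": 0}
    - {"fingers": 0.2,"dx": 0.04,"dy": 0,"dz": -1.85,"twist": 0}
    - {"fingers": 0.2,"dx": 0.04,"dy": 0,"dz": -1.95,"twist": 0}
    - {"fingers": 0.2,"dx": 0.04,"dy": 0,"dz": -2.05,"twist": 0}
    - {"fingers": 0.2,"dx": 0.04,"dy": 0,"dz": -2.15,"twist": 0}
    - {"fingers": 0.2,"dx": 0.04,"dy": 0,"dz": -2.25,"twist": 0}

```text
time: 13.85
ee_pos: [0.4613, -0.2372, 0.0889]
tool_rot: [[-0.133, -0.991, 0.001], [-0.991, 0.133, -0.005], [0.004, -0.002, -1.0]]
contact_force: [-4.4, -6.5, 10.1]
width: 0.368
grasp_force: 34.6
```

```bash
python3 bay.py b4b.png | head -1
```

```text
tcp [ 0.4613 -0.2372  0.0889] yaw -97.6 [-0.17  0.31 -0.27  0.01 -0.99  0.03]
```

View pics/b4b.png

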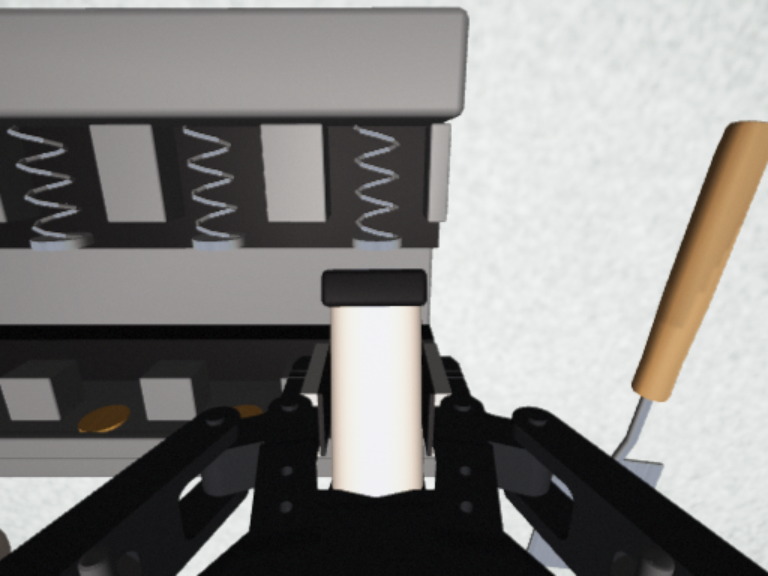

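```bash
cat > tilt.py <<'E'
from h import *
import sys
# row (768-scale) of the plain cap's top outer and inner edges as a function of tilt and grip offset p (mm, + = grip nearer nub)
O=np.array([.5502,-.2735]);t=np.radians(82.2);ex=np.array([np.cos(t),np.sin(t)]);ey=np.array([-np.sin(t),np.cos(t)])
e=robot.read_state()['ee_pos']; d=e[:2]-O; print('charger xy',(d@ex*1000).round(1),(d@ey*1000).round(1),'Pz',((e[2]-.0134)*1000).round(1))
for p in (-4,0,4):
  for th in (0,10,20,25,30,35,40):
    c,s=np.cos(np.radians(th)),np.sin(np.radians(th)); o=[]
    for a in (-43-p,-31-p):
        q=np.array([a*c-17*s,a*s+17*c])/1000
        w=np.r_[e[:2]+q[0]*ex,e[2]-.0134+q[1]]; o.append(round(proj('wrist',w)[1]*1.5))
    print(p,th,o)
E
python3 tilt.py
```

```text
charger xy 23.9 93.0 Pz 75.3
-4 0 [289, 326]
-4 10 [274, 313]
-4 20 [265, 302]
-4 25 [262, 298]
-4 30 [260, 294]
-4 35 [259, 292]
-4 40 [259, 290]
0 0 [276, 314]
0 10 [262, 300]
0 20 [253, 289]
0 25 [250, 286]
0 30 [249, 283]
0 35 [248, 280]
0 40 [249, 279]
4 0 [263, 302]
4 10 [248, 287]
4 20 [240, 277]
4 25 [238, 274]
4 30 [237, 271]
4 35 [238, 269]
4 40 [239, 269]
```

Emit:
step_arm:
  motion:
    - {"fingers": 0.2,"dx": 0,"dy": 0,"dz": -0.12,"twist": 0}
    - {"fingers": 0.2,"dx": 0,"dy": 0,"dz": -0.2,"twist": 0}
    - {"fingers": 0.2,"dx": -0.02,"dy": -0.15,"dz": -0.2,"twist": 0}
    - {"fingers": 0.2,"dx": -0.04,"dy": -0.3,"dz": -0.15,"twist": 0}
    - {"fingers": 0.2,"dx": -0.06,"dy": -0.45,"dz": -0.1,"twist": 0}
    - {"fingers": 0.2,"dx": -0.08,"dy": -0.6,"dz": -0.1,"twist": 0}
    - {"fingers": 0.2,"dx": -0.1,"dy": -0.75,"dz": -0.1,"twist": 0}
    - {"fingers": 0.2,"dx": -0.12,"dy": -0.86,"dz": -0.1,"twist": 0}

```text
time: 14.85
ee_pos: [0.4577, -0.2608, 0.0831]
tool_rot: [[-0.135, -0.991, 0.001], [-0.991, 0.135, 0.0], [-0.001, -0.001, -1.0]]
contact_force: [1.0, 3.9, 0.7]
width: 0.368
grasp_force: 35.8
```

```bash
python3 bay.py b4c.png | head -1;  python3 tilt.py; python3 -c "
from h import *
shot('side','s4.png'); im=cv2.imread('pics/s4.png'); cv2.imwrite('pics/s4c.png',cv2.resize(im[290:470,370:610],None,fx=3,fy=3))"
```

```text
tcp [ 0.4577 -0.2608  0.0831] yaw -97.7 [-0.22  0.33 -0.25 -0.   -0.99  0.09]
charger xy 0.1 93.4 Pz 69.7
-4 0 [289, 327]
-4 10 [275, 313]
-4 20 [265, 302]
-4 25 [262, 298]
-4 30 [260, 294]
-4 35 [259, 292]
-4 40 [259, 290]
0 0 [276, 314]
0 10 [262, 300]
0 20 [253, 290]
0 25 [250, 286]
0 30 [248, 283]
0 35 [248, 280]
0 40 [249, 279]
4 0 [263, 302]
4 10 [249, 287]
4 20 [240, 277]
4 25 [238, 274]
4 30 [237, 271]
4 35 [238, 269]
4 40 [239, 269]
```

View pics/b4c.png

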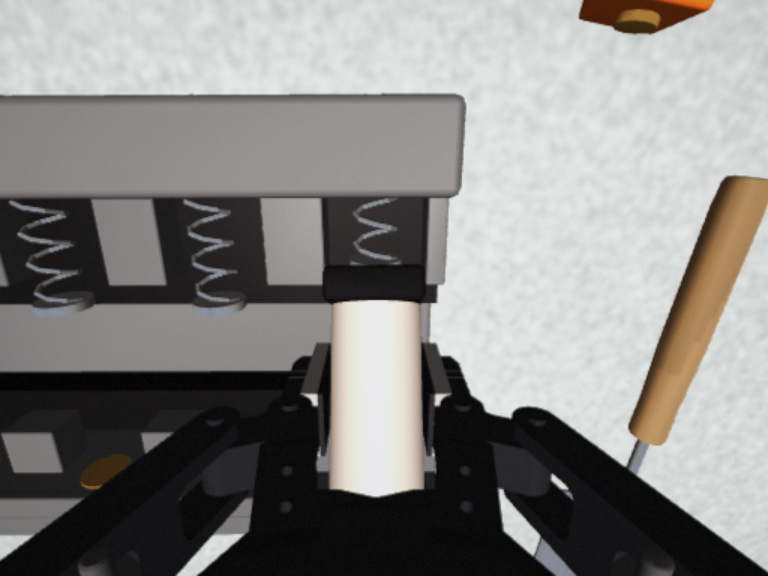

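Emit:
step_arm:
  motion:
    - {"fingers": 0.2,"dx": -0.02,"dy": -0.14,"dz": 0,"twist": 0}
    - {"fingers": 0.2,"dx": -0.02,"dy": -0.15,"dz": -0.1,"twist": 0}
    - {"fingers": 0.2,"dx": -0.02,"dy": -0.15,"dz": -0.22,"twist": 0}
    - {"fingers": 0.2,"dx": -0.02,"dy": -0.15,"dz": -0.34,"twist": 0}
    - {"fingers": 0.2,"dx": -0.02,"dy": -0.15,"dz": -0.46,"twist": 0}
    - {"fingers": 0.2,"dx": -0.02,"dy": -0.15,"dz": -0.58,"twist": 0}
    - {"fingers": 0.2,"dx": -0.02,"dy": -0.15,"dz": -0.68,"twist": 0}
    - {"fingers": 0.2,"dx": -0.02,"dy": -0.15,"dz": -0.76,"twist": 0}

```text
time: 15.9
ee_pos: [0.4578, -0.264, 0.0617]
tool_rot: [[-0.134, -0.991, 0.003], [-0.991, 0.134, 0.001], [-0.001, -0.003, -1.0]]
contact_force: [-1.5, 14.2, 16.1]
width: 0.366
grasp_force: 37.4
```

```bash
python3 bay.py b4d.png | head -1;  python3 tilt.py|head -1
python3 - <<'E'
from h import *
a=cv2.imread('pics/b4d.png'); shot('side','s4.png'); im=cv2.imread('pics/s4.png'); b=cv2.resize(im[290:470,370:610],None,fx=2.4,fy=2.4)
a=a[150:550,200:550]; o=np.zeros((432,350+576,3),np.uint8); o[:400,:350]=a; o[:,350:]=b; cv2.imwrite('pics/m4.png',o[:,:800])
E
```

```text
tcp [ 0.4578 -0.264   0.0617] yaw -97.7 [-0.23  0.36 -0.28 -0.   -0.94  0.09]
charger xy -3.2 92.9 Pz 48.2
```

View pics/m4.png

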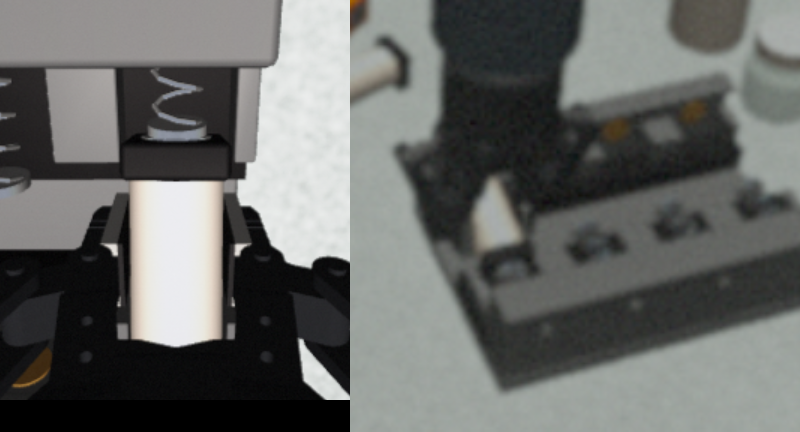

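Emit:
step_arm:
  motion:
    - {"fingers": 0.2,"dx": 0,"dy": 0,"dz": -0.04,"twist": 0}
    - {"fingers": 0.55,"dx": 0,"dy": 0,"dz": -0.04,"twist": 0}
    - {"fingers": 0.55,"dx": 0,"dy": 0,"dz": -0.04,"twist": 0}
    - {"fingers": 0.55,"dx": 0,"dy": 0,"dz": -0.04,"twist": 0}
    - {"fingers": 0.55,"dx": 0,"dy": 0,"dz": -0.02,"twist": 0}
    - {"fingers": 0.55,"dx": 0,"dy": 0,"dz": 0.4,"twist": 0}
    - {"fingers": 0.55,"dx": 0,"dy": 0,"dz": 1.4,"twist": 0}
    - {"fingers": 0.55,"dx": 0,"dy": 0,"dz": 2.8,"twist": 0}

```text
time: 16.95
ee_pos: [0.455, -0.265, 0.1431]
tool_rot: [[-0.135, -0.991, -0.005], [-0.991, 0.135, 0.002], [-0.001, 0.006, -1.0]]
contact_force: [-0.4, -0.2, 0.6]
width: 0.548
grasp_force: 0.0
```

```bash
cat > chk.py <<'E'
from h import *
import sys
O=np.array([.5502,-.2735]);t=np.radians(82.2);R=np.array([[np.cos(t),-np.sin(t)],[np.sin(t),np.cos(t)]])
n=sys.argv[1]; im=shot(n,sys.argv[2])
for d in robot.spot_point(n,'cell1'): print(round(d['score'],2),np.round(d['position'],4),'charger',((np.array(d['position'][:2])-O)@R*1000).round(1))
for d in robot.cut_out(n,'cell1'): r=rect(n,d['mask'],.06 if r_in else .017) if (r_in:=False) else rect(n,d['mask'],.064 if '-c' in sys.argv else .017); print(round(d['score'],2),r,'charger',((r[0]/1000-O)@R*1000).round(1),im[d['mask']].mean(0).round())
E
python3 chk.py wrist b4e.png -c
```

```text
0.71 [ 0.4564 -0.2527  0.0515] charger [ 7.9 95.8]
0.55 [ 0.6096 -0.0499  0.0157] charger [229.6 -28.5]
0.72 (array([ 359.6, -378.4]), np.float64(-0.137), 38.7, 27.3) charger [-129.8  174.6] [176.  97.  29.]
0.61 (array([ 464.3, -251.2]), np.float64(1.437), 97.9, 36.7) charger [10.4 88.1] [160. 157. 154.]
0.59 (array([ 600.5, -109.4]), np.float64(0.666), 58.1, 23.2) charger [169.4 -27.6] [141. 133. 126.]
0.54 (array([ 272.8, -317.6]), np.float64(-1.426), 12.9, 8.0) charger [-81.3 268.8] [34. 17. 41.]
```

View pics/b4e.png

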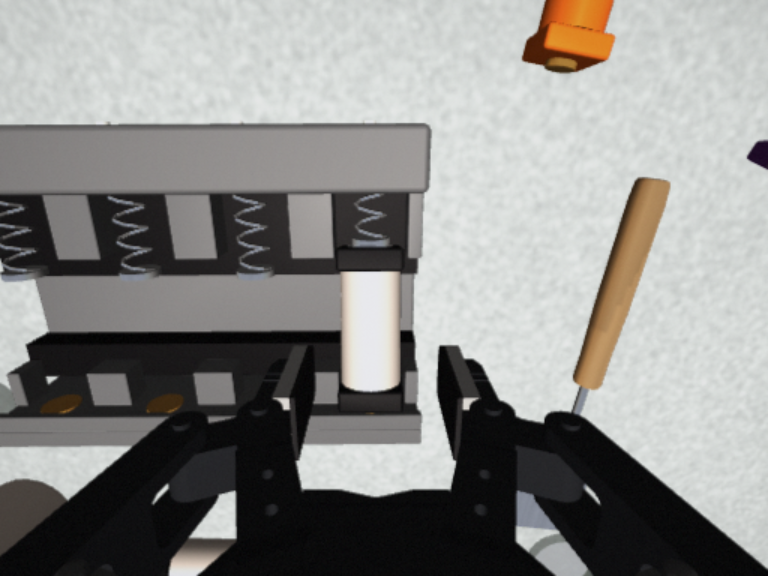

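Run:
```python
from h import *
O=np.array([.5502,-.2735]);t=np.radians(82.2);R=np.array([[np.cos(t),-np.sin(t)],[np.sin(t),np.cos(t)]])
for n,v,z in [('plain out',248,.064),('plain in',270,.064),('nub in',388,.062),('nub out',411,.064),('lip',412,.0715),('wall out',443,.0715)]:
    p=ray('wrist',371/1.5,v/1.5,z)[:2]; print(n,((p-O)@R*1000).round(1))
def row(X,z): return round(proj('wrist',np.r_[O+R@[X/1000,.093],z/1000])[1]*1.5)
print('expected seated', [row(*a) for a in [(-28,64),(-16,64),(46,62),(53,71.5),(72,71.5)]])
im=cv2.imread('pics/b4e.png'); print(im[405:420,371].tolist())
```

```text
plain out [-36.8  89.2]
plain in [-25.3  89.2]
nub in [44.5 89. ]
nub out [58.3 89. ]
lip [53.7 89.1]
wall out [74.1 89.1]
expected seated [265, 287, 390, 411, 440]
[[43, 43, 46], [40, 40, 43], [37, 37, 40], [35, 35, 38], [35, 35, 38], [33, 33, 36], [26, 26, 28], [33, 46, 57], [42, 66, 84], [48, 58, 68], [77, 81, 86], [107, 109, 110], [122, 122, 124], [128, 127, 129], [129, 128, 131]]
```

```bash
cat > fit.py <<'E'
from h import *
from scipy.optimize import least_squares
O=np.array([.5502,-.2735]);t=np.radians(82.2);R=np.array([[np.cos(t),-np.sin(t)],[np.sin(t),np.cos(t)]])
def fit(rows,y,zfree=False):
    "rows (768-scale): plain cap top outer, inner, body end at nub cap, nub cap outer top -> plain bottom corner x, z (mm), tilt"
    def f(v):
        c,s=np.cos(v[1]),np.sin(v[1]); o=[]
        for a,h,r in zip((0,12,74,86),(34,34,33,34),rows):
            X=v[0]+a*c-h*s; Z=30+v[2]*zfree+a*s+h*c
            o.append(proj('wrist',np.r_[O+R@[X/1000,y/1000],Z/1000])[1]*1.5-r)
        return o
    r=least_squares(f,[-30,.1,0]); c,s=np.cos(r.x[1]),np.sin(r.x[1])
    print('xa %.1f tilt %.1f dz %.1f'%(r.x[0],np.degrees(r.x[1]),r.x[2]*zfree),'res',r.fun.round(1),'nub tip bottom',(r.x[0]+90*c-9*s).round(1),(30+90*s+9*c).round(1),'top',(r.x[0]+90*c-25*s).round(1),(30+90*s+25*c).round(1))
E
python3 -c "
from fit import *
fit((248,270,388,411),93); fit((248,270,388,411),93,True)"
```

```text
xa -30.8 tilt 10.7 dz 0.0 res [-0.9  0.9  0.2 -0.2] nub tip bottom 56.0 55.5 top 53.0 71.3
xa -21.9 tilt 20.5 dz -11.4 res [-0.2  0.3 -0.3  0.2] nub tip bottom 59.3 70.0 top 53.7 85.0
```

Emit:
step_arm:
  motion:
    - {"fingers": 0,"dx": 0.2,"dy": 0.9,"dz": 0,"twist": 0}
    - {"fingers": 0,"dx": 0.2,"dy": 1.33,"dz": 0,"twist": 0}
    - {"fingers": 0,"dx": 0.2,"dy": 1.33,"dz": 0,"twist": 0}
    - {"fingers": 0,"dx": 0.2,"dy": 1.33,"dz": -0.5,"twist": 0}
    - {"fingers": 0,"dx": 0.2,"dy": 1.33,"dz": -0.9,"twist": 0}
    - {"fingers": 0,"dx": 0.2,"dy": 1.33,"dz": -1.1,"twist": 0}
    - {"fingers": 0,"dx": 0.2,"dy": 1.33,"dz": -1.3,"twist": 0}
    - {"fingers": 0,"dx": 0.2,"dy": 1.33,"dz": -1.45,"twist": 0}

```text
time: 17.9
ee_pos: [0.4627, -0.2256, 0.1003]
tool_rot: [[-0.135, -0.991, -0.0], [-0.991, 0.135, -0.0], [0.0, 0.0, -1.0]]
contact_force: [0.5, 0.5, 2.5]
width: 0.001
grasp_force: 1.1
```

Emit:
step_arm:
  motion:
    - {"fingers": 0,"dx": 0,"dy": 0,"dz": -0.05,"twist": 0}
    - {"fingers": 0,"dx": 0,"dy": 0,"dz": -0.1,"twist": 0}
    - {"fingers": 0,"dx": 0,"dy": 0,"dz": -0.15,"twist": 0}
    - {"fingers": 0,"dx": 0,"dy": 0,"dz": -0.2,"twist": 0}
    - {"fingers": 0,"dx": 0,"dy": 0,"dz": -0.25,"twist": 0}
    - {"fingers": 0,"dx": 0,"dy": 0,"dz": -0.3,"twist": 0}
    - {"fingers": 0,"dx": 0,"dy": 0,"dz": -0.35,"twist": 0}
    - {"fingers": 0,"dx": 0,"dy": 0,"dz": -0.4,"twist": 0}

```text
time: 18.7
ee_pos: [0.4625, -0.2254, 0.0883]
tool_rot: [[-0.135, -0.991, -0.001], [-0.991, 0.135, -0.0], [0.0, 0.001, -1.0]]
contact_force: [-0.4, -0.1, 0.4]
width: 0.002
grasp_force: 0.0
```

Emit:
step_arm:
  motion:
    - {"fingers": 0,"dx": 0,"dy": 0,"dz": 0.3,"twist": 0}
    - {"fingers": 0,"dx": 0,"dy": 0,"dz": 1.3,"twist": 0}
    - {"fingers": 0.6,"dx": 0,"dy": -0.6,"dz": 2.4,"twist": 0}
    - {"fingers": 0.6,"dx": -0.2,"dy": -1.2,"dz": 2.4,"twist": 0}
    - {"fingers": 0.6,"dx": -0.2,"dy": -1.2,"dz": 2.4,"twist": 0}
    - {"fingers": 0.6,"dx": -0.2,"dy": -1.2,"dz": 2.4,"twist": 0}
    - {"fingers": 0.6,"dx": -0.2,"dy": -1.2,"dz": 2.4,"twist": 0}
    - {"fingers": 0.6,"dx": -0.2,"dy": -1.2,"dz": 2.4,"twist": 0}

```text
time: 19.5
ee_pos: [0.4566, -0.2609, 0.1603]
tool_rot: [[-0.134, -0.991, -0.001], [-0.991, 0.134, 0.0], [-0.0, 0.001, -1.0]]
contact_force: [-0.0, 0.1, 0.2]
width: 0.6
grasp_force: 0.0
```

```bash
cat > prof.py <<'E'
# brightness profile along a bay's centre line: rows of the cell's cap/body edges in the wrist picture
from fit import *
import sys
def prof(y,fn=None):
    im=shot('wrist',fn); g=im.astype(float).mean(2)
    p=[proj('wrist',np.r_[O+R@[X/1000,y/1000],.064]) for X in (-45,75)]
    v=np.arange(p[0][1],p[1][1],1/3.); u=np.interp(v,[p[0][1],p[1][1]],[p[0][0],p[1][0]])
    a=np.mean([cv2.remap(g.astype(np.float32),(u+k).astype(np.float32)[None],v.astype(np.float32)[None],1)[0] for k in (-4,-2,0,2,4)],0)
    d=np.gradient(cv2.GaussianBlur(a[None],(5,1),0)[0]); i=[k for k in range(2,len(d)-2) if abs(d[k])>3 and abs(d[k])==abs(d[k-2:k+3]).max()]
    print('edges (768 rows: step)',[(round(v[k]*1.5),round(d[k])) for k in i])
    row=lambda X,z: round(proj('wrist',np.r_[O+R@[X/1000,y/1000],z/1000])[1]*1.5)
    print('seated would be',[row(*a) for a in [(-28,64),(-16,64),(46,62),(53,71.5),(72,71.5)]],'u',[round(q[0]*1.5) for q in p])
if __name__=='__main__': prof(float(sys.argv[1]),sys.argv[2])
E
python3 prof.py 93 b4f.png; python3 chk.py top t3.png
```

```text
edges (768 rows: step) [(218, 8), (222, -9), (233, 9), (236, -11), (241, 17), (247, -14), (252, 6), (271, 47), (372, -33), (390, 15)]
seated would be [249, 271, 370, 389, 417] u [373, 373]
0.93 [0.4741 0.0515 0.0146] charger [311.7 119.5]
0.73 [ 0.3252 -0.4187  0.0176] charger [-174.4  203.2]
0.69 [ 0.61   -0.0539  0.0187] charger [225.7 -29.4]
0.68 [ 0.4556 -0.0507  0.0162] charger [207.9 124. ]
0.59 [ 0.1833 -0.3357  0.0205] charger [-111.4  355.1]
0.82 (array([ 327.6, -414.6]), np.float64(1.25), 94.3, 33.6) charger [-170.   201.4] [134.  87.  46.]
0.7 (array([ 185.9, -337.7]), np.float64(1.016), 93.5, 34.0) charger [-113.   352.2] [ 85.  51. 101.]
0.66 (array([454.4, -50.9]), np.float64(0.02), 74.8, 28.8) charger [207.5 125.1] [131. 132. 131.]
0.61 (array([474.5,  56.2]), np.float64(-1.067), 91.2, 36.5) charger [316.4 119.7] [139.  98.  57.]
0.56 (array([612.4, -51.6]), np.float64(-0.168), 91.4, 33.5) charger [228.3 -31.5] [117. 117. 117.]
0.43 (array([ 624.9, -299.5]), np.float64(1.43), 180.5, 106.0) charger [-15.6 -77.5] [76. 77. 77.]
```

Emit:
step_arm:
  motion:
    - {"fingers": 0.8,"dx": 0,"dy": 1,"dz": 0,"twist": -1}
    - {"fingers": 0.8,"dx": 0,"dy": 2.2,"dz": 0,"twist": -2}
    - {"fingers": 0.8,"dx": 0,"dy": 3.4,"dz": 0,"twist": -3}
    - {"fingers": 0.8,"dx": 0,"dy": 4.6,"dz": -0.2,"twist": -4}
    - {"fingers": 0.8,"dx": 0,"dy": 5.8,"dz": -0.3,"twist": -5}
    - {"fingers": 0.8,"dx": 0,"dy": 6.7,"dz": -0.3,"twist": -6}
    - {"fingers": 0.8,"dx": 0,"dy": 6.93,"dz": -0.3,"twist": -7}
    - {"fingers": 0.8,"dx": 0,"dy": 6.93,"dz": -0.3,"twist": -8}

```text
time: 20.5
ee_pos: [0.4567, -0.0521, 0.1518]
tool_rot: [[-0.951, -0.31, 0.0], [-0.31, 0.951, 0.0], [-0.0, 0.0, -1.0]]
contact_force: [-0.0, -0.3, 0.8]
width: 0.797
grasp_force: 0.0
```

Emit:
step_arm:
  motion:
    - {"fingers": 0.8,"dx": 0,"dy": 0,"dz": 0,"twist": -0.9}
    - {"fingers": 0.8,"dx": 0,"dy": 0,"dz": 0,"twist": -0.9}
    - {"fingers": 0.8,"dx": 0,"dy": 0,"dz": 0,"twist": -0.9}
    - {"fingers": 0.8,"dx": 0,"dy": 0,"dz": 0,"twist": -0.9}
    - {"fingers": 0.8,"dx": 0,"dy": 0,"dz": 0,"twist": -0.9}
    - {"fingers": 0.8,"dx": 0,"dy": 0,"dz": 0,"twist": -0.9}
    - {"fingers": 0.8,"dx": 0,"dy": 0,"dz": 0,"twist": -0.9}
    - {"fingers": 0.8,"dx": 0,"dy": 0,"dz": 0,"twist": -0.9}

```text
time: 21.3
ee_pos: [0.4567, -0.0535, 0.1517]
tool_rot: [[-0.981, -0.192, 0.0], [-0.192, 0.981, -0.0], [-0.0, -0.0, -1.0]]
contact_force: [0.5, -0.3, -0.2]
width: 0.799
grasp_force: 0.0
```

```bash
cat > cellfit.py <<'E'
# cell under the gripper: white body's mask in the wrist picture -> centre on the bench, axis
from h import *
import sys
s=robot.read_state(); e=s['ee_pos']; im=shot('wrist',sys.argv[1]); g=im.min(2); sat=im.max(2).astype(int)-g
yaw=np.degrees(np.arctan2(s['tool_rot'][1][0],s['tool_rot'][0][0])); print('tcp',np.round(e,4),'yaw',yaw.round(1),'q16',round(s['q'][0],2),round(s['q'][5],2))
gray=im.mean(2)
for d in robot.cut_out('wrist','cell1')[:5]:
    m=d['mask']; c=rect('wrist',m,.017)
    if np.linalg.norm(c[0]/1000-e[:2])>.07 or im[m].std(1).mean()>12: continue
    w=cv2.morphologyEx((m&(g>90)).astype(np.uint8),cv2.MORPH_OPEN,np.ones((3,3))); r=rect('wrist',w,.026)
    print('whole',c,'white body',r,'(want 62 x 32)'); 
    ys,xs=np.nonzero(w); print('px768',xs.min()*1.5,xs.max()*1.5,ys.min()*1.5,ys.max()*1.5)
    a=ray('wrist',xs.mean(),ys.min(),.034); b=ray('wrist',xs.mean(),ys.max()+1,.0325); print('mid of edges',((a+b)/2).round(4),'len',np.linalg.norm(a-b).round(4))
    br=(im[...,0].astype(int)-im[...,2]>25)&cv2.dilate(m.astype(np.uint8),np.ones((9,9))).astype(bool); 
    if br.sum()>3: print('brass at',[round(q.mean()*1.5) for q in np.nonzero(br)][::-1],br.sum())
E
python3 cellfit.py wC.png
```

```text
tcp [ 0.4567 -0.0535  0.1517] yaw -168.9 q16 0.23 -1.6
whole (array([459.4, -54.4]), np.float64(0.181), 96.3, 36.2) white body (array([458.2, -54.4]), np.float64(0.171), 63.9, 32.5) (want 62 x 32)
px768 346.5 399.0 234.0 331.5
mid of edges [ 0.4564 -0.0548  0.0332] len 0.0635
brass at [378, 279] 112
```

Emit:
step_arm:
  motion:
    - {"fingers": 0.8,"dx": 0.12,"dy": -0.03,"dz": -1.5,"twist": -0.1}
    - {"fingers": 0.8,"dx": 0.12,"dy": -0.03,"dz": -3,"twist": -0.1}
    - {"fingers": 0.7,"dx": 0.12,"dy": -0.03,"dz": -4.02,"twist": -0.1}
    - {"fingers": 0.7,"dx": 0.12,"dy": -0.03,"dz": -4.02,"twist": -0.1}
    - {"fingers": 0.2,"dx": 0.12,"dy": -0.03,"dz": -4.02,"twist": -0.1}
    - {"fingers": 0.2,"dx": 0.12,"dy": -0.03,"dz": -4.02,"twist": -0.1}
    - {"fingers": 0.2,"dx": 0.12,"dy": -0.03,"dz": -4.02,"twist": -0.1}
    - {"fingers": 0.2,"dx": 0.12,"dy": -0.03,"dz": -4.02,"twist": -0.1}
  grip_force: 30

```text
time: 22.2
ee_pos: [0.462, -0.0542, 0.0332]
tool_rot: [[-0.984, -0.179, 0.004], [-0.179, 0.984, 0.0], [-0.004, -0.0, -1.0]]
contact_force: [-0.5, 0.8, 7.2]
width: 0.364
grasp_force: 30.3
```

Emit:
step_arm:
  motion:
    - {"fingers": 0.2,"dx": 0,"dy": 0,"dz": 1,"twist": 0}
    - {"fingers": 0.2,"dx": 0,"dy": 0,"dz": 2.4,"twist": 0.5}
    - {"fingers": 0.2,"dx": 0,"dy": -0.4,"dz": 3.6,"twist": 1.5}
    - {"fingers": 0.2,"dx": 0.3,"dy": -1.4,"dz": 4.1,"twist": 2.5}
    - {"fingers": 0.2,"dx": 0.6,"dy": -2.4,"dz": 4.1,"twist": 3.5}
    - {"fingers": 0.2,"dx": 1,"dy": -3.4,"dz": 4.1,"twist": 4.5}
    - {"fingers": 0.2,"dx": 1.4,"dy": -4.4,"dz": 4.1,"twist": 5.5}
    - {"fingers": 0.2,"dx": 1.8,"dy": -5.4,"dz": 4.1,"twist": 6.5}

```text
time: 23.0
ee_pos: [0.5145, -0.2175, 0.1547]
tool_rot: [[-0.46, -0.888, 0.001], [-0.888, 0.46, 0.0], [-0.001, -0.001, -1.0]]
contact_force: [1.3, -0.5, -2.3]
width: 0.363
grasp_force: 30.7
```

Emit:
step_arm:
  motion:
    - {"fingers": 0.2,"dx": 0.2,"dy": -0.6,"dz": 0,"twist": 1}
    - {"fingers": 0.2,"dx": 0.23,"dy": -0.94,"dz": 0,"twist": 2}
    - {"fingers": 0.2,"dx": 0.23,"dy": -0.94,"dz": 0,"twist": 2.5}
    - {"fingers": 0.2,"dx": 0.23,"dy": -0.94,"dz": 0,"twist": 2.5}
    - {"fingers": 0.2,"dx": 0.23,"dy": -0.94,"dz": 0,"twist": 2.5}
    - {"fingers": 0.2,"dx": 0.23,"dy": -0.94,"dz": 0,"twist": 2.5}
    - {"fingers": 0.2,"dx": 0.23,"dy": -0.94,"dz": 0,"twist": 2.5}
    - {"fingers": 0.2,"dx": 0.23,"dy": -0.94,"dz": 0,"twist": 2.5}

```text
time: 23.8
ee_pos: [0.5212, -0.2444, 0.1542]
tool_rot: [[-0.135, -0.991, 0.0], [-0.991, 0.135, 0.0], [-0.0, -0.0, -1.0]]
contact_force: [0.0, 0.3, -2.1]
width: 0.368
grasp_force: 30.7
```

```bash
cat > grip.py <<'E'
# held cell: edges along its centre line (tool x) in the wrist picture -> grip offset p and tilt
from fit import *
import sys
s=robot.read_state(); e=s['ee_pos']; im=shot('wrist',sys.argv[1]); g=im.mean(2)
d=e[:2]-O; print('tcp charger',(d@R*1000).round(1),'z',round(e[2]*1000,1),'yaw',np.degrees(np.arctan2(s['tool_rot'][1][0],s['tool_rot'][0][0])).round(1),'F',np.round(s['contact_force'],1))
a=g[:,240:262].mean(1); gr=np.gradient(cv2.GaussianBlur(a[:,None],(1,3),0)[:,0])
print('edges768',[(round(k*1.5),round(gr[k])) for k in range(100,330) if abs(gr[k])>3 and abs(gr[k])==abs(gr[k-2:k+3]).max()])
ro,ri=None,None
off=float(sys.argv[2])/1000; ex=R[:,0]
for p in (-6,-4,-2,0,2,4):
  o=[]
  for th in (0,10,20,25,30,35):
    c,s_=np.cos(np.radians(th)),np.sin(np.radians(th)); rr=[]
    for b in (-43-p,-31-p):
        q=np.array([b*c-17*s_,b*s_+17*c])/1000; rr.append(round(proj('wrist',np.r_[e[:2]+q[0]*ex,e[2]-off+q[1]])[1]*1.5))
    o.append((th,*rr))
  print(p,o)
E
python3 grip.py b3a.png 16
```

```text
tcp charger [24.9 32.7] z 154.2 yaw -97.8 F [ 0.   0.3 -2.1]
edges768 [(153, -11), (158, 12), (164, -9), (170, 9), (174, -10), (182, 9), (188, -8), (196, -9), (204, 10), (213, 31), (222, 16), (236, -35), (254, -31), (260, 10), (294, 79), (460, -69), (488, 76)]
-6 [(0, 293, 329), (10, 279, 316), (20, 269, 305), (25, 266, 301), (30, 264, 298), (35, 262, 295)]
-4 [(0, 287, 324), (10, 272, 310), (20, 263, 299), (25, 260, 295), (30, 258, 292), (35, 257, 289)]
-2 [(0, 280, 318), (10, 266, 304), (20, 257, 293), (25, 254, 289), (30, 252, 286), (35, 252, 284)]
0 [(0, 274, 311), (10, 260, 298), (20, 251, 287), (25, 248, 283), (30, 247, 280), (35, 247, 278)]
2 [(0, 267, 305), (10, 253, 291), (20, 245, 281), (25, 243, 277), (30, 241, 275), (35, 241, 273)]
4 [(0, 261, 299), (10, 247, 285), (20, 239, 275), (25, 237, 272), (30, 236, 269), (35, 236, 268)]
```

Emit:
step_arm:
  motion:
    - {"fingers": 0.2,"dx": 0.075,"dy": 0.135,"dz": -0.8,"twist": 0}
    - {"fingers": 0.2,"dx": 0.075,"dy": 0.135,"dz": -1.5,"twist": 0}
    - {"fingers": 0.2,"dx": 0.075,"dy": 0.135,"dz": -1.7,"twist": 0}
    - {"fingers": 0.2,"dx": 0.075,"dy": 0.135,"dz": -1.8,"twist": 0}
    - {"fingers": 0.2,"dx": 0.075,"dy": 0.135,"dz": -1.9,"twist": 0}
    - {"fingers": 0.2,"dx": 0.075,"dy": 0.135,"dz": -2,"twist": 0}
    - {"fingers": 0.2,"dx": 0.075,"dy": 0.135,"dz": -2.1,"twist": 0}
    - {"fingers": 0.2,"dx": 0.075,"dy": 0.135,"dz": -2.2,"twist": 0}

```text
time: 24.65
ee_pos: [0.5245, -0.2432, 0.0916]
tool_rot: [[-0.134, -0.991, 0.003], [-0.991, 0.134, -0.005], [0.005, -0.004, -1.0]]
contact_force: [-4.2, -7.8, 10.6]
width: 0.366
grasp_force: 34.9
```

```bash
python3 grip.py b3b.png 16
```

```text
tcp charger [26.6 29.6] z 91.6 yaw -97.7 F [-4.2 -7.8 10.6]
edges768 [(158, 12), (165, -16), (172, 16), (178, -11), (189, 11), (196, -17), (201, 15), (208, -12), (220, 10), (232, 38), (238, -52), (273, 80), (466, -74)]
-6 [(0, 293, 330), (10, 279, 316), (20, 269, 306), (25, 266, 301), (30, 264, 298), (35, 263, 295)]
-4 [(0, 287, 324), (10, 273, 310), (20, 263, 300), (25, 260, 296), (30, 258, 292), (35, 257, 290)]
-2 [(0, 280, 318), (10, 266, 304), (20, 257, 294), (25, 254, 290), (30, 253, 286), (35, 252, 284)]
0 [(0, 274, 312), (10, 260, 298), (20, 251, 287), (25, 249, 284), (30, 247, 281), (35, 247, 279)]
2 [(0, 267, 306), (10, 254, 292), (20, 245, 281), (25, 243, 278), (30, 242, 275), (35, 242, 273)]
4 [(0, 261, 299), (10, 247, 285), (20, 239, 275), (25, 237, 272), (30, 236, 269), (35, 237, 268)]
```

Emit:
step_arm:
  motion:
    - {"fingers": 0.2,"dx": 0,"dy": 0,"dz": -0.1,"twist": 0}
    - {"fingers": 0.2,"dx": 0,"dy": 0,"dz": -0.2,"twist": 0}
    - {"fingers": 0.2,"dx": -0.02,"dy": -0.15,"dz": -0.2,"twist": 0}
    - {"fingers": 0.2,"dx": -0.04,"dy": -0.3,"dz": -0.12,"twist": 0}
    - {"fingers": 0.2,"dx": -0.06,"dy": -0.45,"dz": -0.1,"twist": 0}
    - {"fingers": 0.2,"dx": -0.08,"dy": -0.6,"dz": -0.1,"twist": 0}
    - {"fingers": 0.2,"dx": -0.1,"dy": -0.74,"dz": -0.1,"twist": 0}
    - {"fingers": 0.2,"dx": -0.1,"dy": -0.74,"dz": -0.1,"twist": 0}

```text
time: 25.5
ee_pos: [0.5214, -0.263, 0.0856]
tool_rot: [[-0.135, -0.991, 0.002], [-0.991, 0.135, -0.0], [-0.0, -0.002, -1.0]]
contact_force: [2.8, 3.8, 2.1]
width: 0.367
grasp_force: 36.5
```

```bash
python3 grip.py b3c.png 16
```

```text
tcp charger [ 6.5 29.9] z 85.6 yaw -97.7 F [2.8 3.8 2.1]
edges768 [(174, -16), (180, -11), (189, 13), (198, -17), (202, 16), (208, -12), (220, 11), (230, -18), (237, -32), (270, 81), (466, -80)]
-6 [(0, 292, 329), (10, 278, 315), (20, 268, 305), (25, 265, 300), (30, 263, 297), (35, 262, 294)]
-4 [(0, 286, 323), (10, 272, 309), (20, 262, 299), (25, 259, 294), (30, 257, 291), (35, 256, 289)]
-2 [(0, 279, 317), (10, 265, 303), (20, 256, 293), (25, 253, 289), (30, 252, 285), (35, 251, 283)]
0 [(0, 273, 311), (10, 259, 297), (20, 250, 286), (25, 248, 283), (30, 246, 280), (35, 246, 278)]
2 [(0, 266, 305), (10, 253, 291), (20, 244, 280), (25, 242, 277), (30, 241, 274), (35, 241, 272)]
4 [(0, 260, 298), (10, 246, 284), (20, 238, 274), (25, 236, 271), (30, 235, 268), (35, 236, 267)]
```

Emit:
step_arm:
  motion:
    - {"fingers": 0.2,"dx": -0.01,"dy": -0.08,"dz": 0,"twist": 0}
    - {"fingers": 0.2,"dx": -0.01,"dy": -0.08,"dz": -0.14,"twist": 0}
    - {"fingers": 0.2,"dx": -0.01,"dy": -0.08,"dz": -0.28,"twist": 0}
    - {"fingers": 0.2,"dx": -0.01,"dy": -0.08,"dz": -0.42,"twist": 0}
    - {"fingers": 0.2,"dx": -0.01,"dy": -0.08,"dz": -0.56,"twist": 0}
    - {"fingers": 0.2,"dx": -0.01,"dy": -0.08,"dz": -0.7,"twist": 0}
    - {"fingers": 0.2,"dx": -0.01,"dy": -0.08,"dz": -0.8,"twist": 0}
    - {"fingers": 0.2,"dx": -0.01,"dy": -0.08,"dz": -0.88,"twist": 0}

```text
time: 26.35
ee_pos: [0.5212, -0.2636, 0.0595]
tool_rot: [[-0.134, -0.991, 0.002], [-0.991, 0.134, 0.002], [-0.002, -0.002, -1.0]]
contact_force: [2.9, 10.9, 6.0]
width: 0.367
grasp_force: 36.7
```

```bash
python3 grip.py b3d.png 16
```

```text
tcp charger [ 5.9 30.1] z 59.5 yaw -97.7 F [ 2.9 10.9  6. ]
edges768 [(182, -15), (186, 17), (192, -14), (206, 15), (214, -18), (220, 16), (226, -13), (243, 14), (254, -19), (260, 38), (273, -37), (279, 11), (314, 79), (492, -74)]
-6 [(0, 293, 330), (10, 279, 317), (20, 269, 306), (25, 266, 301), (30, 264, 298), (35, 262, 295)]
-4 [(0, 287, 324), (10, 273, 310), (20, 263, 300), (25, 260, 296), (30, 258, 292), (35, 257, 290)]
-2 [(0, 281, 318), (10, 266, 304), (20, 257, 294), (25, 254, 290), (30, 253, 286), (35, 252, 284)]
0 [(0, 274, 312), (10, 260, 298), (20, 251, 287), (25, 249, 284), (30, 247, 281), (35, 247, 279)]
2 [(0, 268, 306), (10, 254, 292), (20, 245, 281), (25, 243, 278), (30, 242, 275), (35, 241, 273)]
4 [(0, 261, 300), (10, 247, 285), (20, 239, 275), (25, 237, 272), (30, 236, 269), (35, 236, 268)]
```

Run:
```python
from fit import *
for v,z in ((277,.064),(314,.064),(492,.062)):
    print(((ray('wrist',251,v/1.5,z)[:2]-O)@R*1000).round(1))
im=cv2.imread('pics/b3d.png'); cv2.imwrite('pics/b3dc.png',cv2.resize(im[180:560,180:580],None,fx=1.5,fy=1.5))
```

```text
[-37.3  30.4]
[-25.9  30.4]
[42.5 30.6]
```

View pics/b3dc.png

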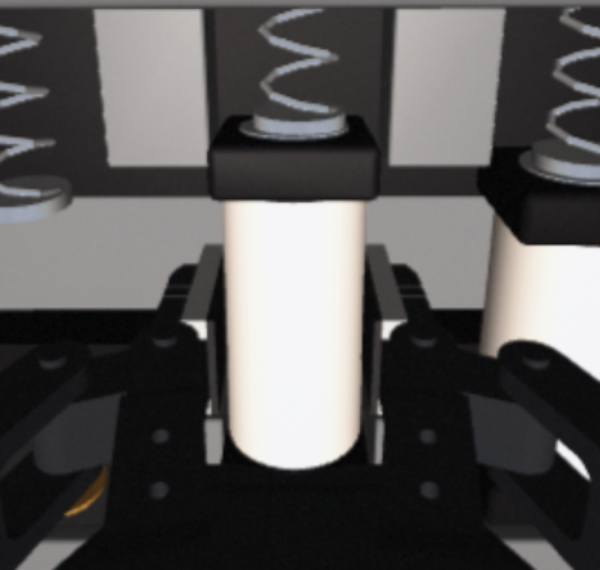

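Run:
```python
from fit import *
import fit as F
def f2(rows,y):
    def f(v):
        c,s=np.cos(v[1]),np.sin(v[1])
        return [proj('wrist',np.r_[O+R@[(v[0]+a*c-h*s)/1000,y/1000],(30+a*s+h*c)/1000])[1]*1.5-r for a,h,r in zip((0,12,74),(34,34,33),rows)]
    r=least_squares(f,[-35,.1]); c,s=np.cos(r.x[1]),np.sin(r.x[1]); print(r.x[0],np.degrees(r.x[1]),r.fun.round(1),'nub bottom',r.x[0]+90*c-9*s,30+90*s+9*c,'nub top',r.x[0]+90*c-25*s,30+90*s+25*c)
f2((279,314,492),30.5); f2((277,313,490),30.5)
```

```text
-35.088281312535024 3.823379077271423 [-2.2  2.4 -0.2] nub bottom 54.11128017360615 44.98126265306507 nub top 53.044383539159334 60.94565213626818
-35.73450389056094 3.5180978612597844 [-1.7  1.9 -0.1] nub bottom 53.543613663535375 44.50578250205614 nub top 52.56179263002224 60.47562994835791
```

Emit:
step_arm:
  motion:
    - {"fingers": 0.2,"dx": 0,"dy": 0,"dz": -0.07,"twist": 0}
    - {"fingers": 0.2,"dx": 0,"dy": 0,"dz": -0.14,"twist": 0}
    - {"fingers": 0.2,"dx": 0,"dy": 0,"dz": -0.16,"twist": 0}
    - {"fingers": 0.2,"dx": 0.01,"dy": 0.08,"dz": -0.16,"twist": 0}
    - {"fingers": 0.2,"dx": 0.02,"dy": 0.16,"dz": -0.16,"twist": 0}
    - {"fingers": 0.2,"dx": 0.03,"dy": 0.24,"dz": -0.16,"twist": 0}
    - {"fingers": 0.2,"dx": 0.04,"dy": 0.32,"dz": -0.16,"twist": 0}
    - {"fingers": 0.2,"dx": 0.04,"dy": 0.32,"dz": -0.16,"twist": 0}

```text
time: 27.2
ee_pos: [0.522, -0.2578, 0.0562]
tool_rot: [[-0.133, -0.991, 0.002], [-0.991, 0.133, -0.005], [0.004, -0.002, -1.0]]
contact_force: [-1.0, -2.7, 10.9]
width: 0.367
grasp_force: 37.4
```

```bash
python3 grip.py b3e.png 13|head -3; python3 prof.py 31 b3f.png
```

```text
tcp charger [11.7 30.1] z 56.2 yaw -97.7 F [-1.  -2.7 10.9]
edges768 [(159, -21), (171, 16), (180, -18), (189, 18), (198, -14), (212, 14), (220, -18), (225, 16), (234, -13), (249, 14), (260, -20), (267, 39), (276, -25), (280, -40), (290, 9), (322, 77), (494, -76)]
-6 [(0, 296, 333), (10, 281, 320), (20, 271, 309), (25, 268, 304), (30, 266, 301), (35, 264, 298)]
edges (768 rows: step) [(233, -6), (254, 12), (259, -15), (267, 17), (277, -19), (281, -19), (291, 3), (323, 41), (494, -36)]
seated would be [291, 330, 494, 534, 577] u [379, 377]
```

Emit:
step_arm:
  motion:
    - {"fingers": 0.45,"dx": 0,"dy": 0,"dz": 0,"twist": 0}
    - {"fingers": 0.5,"dx": 0,"dy": 0,"dz": 0,"twist": 0}
    - {"fingers": 0.55,"dx": 0,"dy": 0,"dz": 0,"twist": 0}
    - {"fingers": 0.55,"dx": 0,"dy": 0,"dz": 0,"twist": 0}
    - {"fingers": 0.55,"dx": 0,"dy": 0,"dz": 0.3,"twist": 0}
    - {"fingers": 0.55,"dx": 0,"dy": -0.3,"dz": 1.3,"twist": 0}
    - {"fingers": 0.55,"dx": 0,"dy": -0.5,"dz": 2.6,"twist": 0}
    - {"fingers": 0.55,"dx": 0,"dy": -0.5,"dz": 3.4,"twist": 0}

```text
time: 28.1
ee_pos: [0.5221, -0.2717, 0.1595]
tool_rot: [[-0.135, -0.991, 0.003], [-0.991, 0.135, -0.002], [0.002, -0.004, -1.0]]
contact_force: [0.7, -0.4, 0.5]
width: 0.55
grasp_force: 0.0
```

```bash
python3 prof.py 31 b3g.png;  python3 prof.py 93 b3h.png; python3 chk.py top t4.png | grep -v '^0.[0-3]'
```

```text
edges (768 rows: step) [(223, 5), (225, -12), (238, 14), (241, -13), (245, 15), (251, -20), (256, 6), (275, 44), (376, -35), (394, 19)]
seated would be [252, 274, 372, 390, 418] u [386, 384]
edges (768 rows: step) [(223, -10), (237, 14), (241, -11), (244, 19), (251, -17), (255, 4), (274, 47), (374, -29), (378, 3)]
seated would be [253, 274, 373, 392, 420] u [504, 485]
0.88 [ 0.3263 -0.4173  0.0187] charger [-172.9  202.3]
0.81 [0.4737 0.0515 0.0165] charger [311.6 119.9]
0.74 [ 0.6108 -0.0494  0.0196] charger [230.3 -29.6]
0.59 [ 0.1844 -0.3352  0.0164] charger [-110.8  354. ]
0.53 [ 0.7546 -0.109   0.0019] charger [ 190.7 -180.2]
0.52 [ 0.4579 -0.246   0.0478] charger [14.7 95.2]
0.48 [ 0.5199 -0.2495  0.0449] charger [19.7 33.3]
0.97 (array([ 186.7, -336.5]), np.float64(1.025), 96.4, 34.7) charger [-111.7  351.6] [ 86.  55. 101.]
0.85 (array([ 327.8, -415.3]), np.float64(1.218), 97.2, 34.7) charger [-170.7  201.1] [133.  89.  50.]
0.84 (array([ 459.9, -265. ]), np.float64(1.406), 67.3, 34.1) charger [-3.8 90.6] [122. 121. 120.]
0.68 (array([ 525. , -256.3]), np.float64(-1.561), 55.0, 29.0) charger [13.6 27.3] [139. 140. 139.]
0.59 (array([471.5,  55.3]), np.float64(-1.104), 89.9, 34.4) charger [315.1 122.6] [138.  95.  53.]
0.56 (array([609.2, -46.4]), np.float64(0.02), 84.5, 26.0) charger [233.  -27.6] [113. 114. 114.]
```

Emit:
step_arm:
  motion:
    - {"fingers": 0.8,"dx": 0.2,"dy": 0.6,"dz": 0,"twist": -1}
    - {"fingers": 0.8,"dx": 0.6,"dy": 1.6,"dz": 0,"twist": -2}
    - {"fingers": 0.8,"dx": 1,"dy": 2.6,"dz": 0,"twist": -3}
    - {"fingers": 0.8,"dx": 1.4,"dy": 3.6,"dz": 0,"twist": -4}
    - {"fingers": 0.8,"dx": 1.8,"dy": 4.6,"dz": 0,"twist": -5}
    - {"fingers": 0.8,"dx": 2.2,"dy": 5.6,"dz": -0.1,"twist": -6}
    - {"fingers": 0.8,"dx": 2.6,"dy": 6.5,"dz": -0.2,"twist": -7}
    - {"fingers": 0.8,"dx": 2.8,"dy": 7,"dz": -0.25,"twist": -8}

```text
time: 29.15
ee_pos: [0.6051, -0.0584, 0.1465]
tool_rot: [[-0.951, -0.309, -0.003], [-0.309, 0.951, 0.0], [0.003, 0.001, -1.0]]
contact_force: [-0.3, 0.5, -0.2]
width: 0.799
grasp_force: 0.0
```

Emit:
step_arm:
  motion:
    - {"fingers": 0.8,"dx": 0.15,"dy": 0.33,"dz": 0,"twist": -1}
    - {"fingers": 0.8,"dx": 0.15,"dy": 0.33,"dz": 0,"twist": -2}
    - {"fingers": 0.8,"dx": 0.15,"dy": 0.33,"dz": 0,"twist": -3}
    - {"fingers": 0.8,"dx": 0.15,"dy": 0.33,"dz": 0,"twist": -3.4}
    - {"fingers": 0.8,"dx": 0.15,"dy": 0.33,"dz": 0,"twist": -3.4}
    - {"fingers": 0.8,"dx": 0.15,"dy": 0.33,"dz": 0,"twist": -3.4}
    - {"fingers": 0.8,"dx": 0.15,"dy": 0.33,"dz": 0,"twist": -3.4}
    - {"fingers": 0.8,"dx": 0.15,"dy": 0.33,"dz": 0,"twist": -3.4}

```text
time: 29.95
ee_pos: [0.6097, -0.0507, 0.1482]
tool_rot: [[-0.988, 0.155, -0.0], [0.155, 0.988, -0.0], [0.0, -0.0, -1.0]]
contact_force: [-0.0, 0.3, 0.0]
width: 0.802
grasp_force: 0.0
```

```bash
python3 cellfit.py wB.png
```

```text
tcp [ 0.6097 -0.0507  0.1482] yaw 171.1 q16 0.17 -1.9
whole (array([613.5, -51.7]), np.float64(-0.163), 96.7, 36.2) white body (array([612.7, -50.3]), np.float64(-0.174), 63.7, 30.3) (want 62 x 32)
px768 351.0 400.5 238.5 336.0
mid of edges [ 0.6108 -0.0505  0.0332] len 0.063
brass at [392, 281] 22
```

Emit:
step_arm:
  motion:
    - {"fingers": 0.8,"dx": 0.09,"dy": -0.01,"dz": -1.5,"twist": -0.1}
    - {"fingers": 0.8,"dx": 0.09,"dy": -0.01,"dz": -3,"twist": -0.1}
    - {"fingers": 0.7,"dx": 0.09,"dy": -0.01,"dz": -3.9,"twist": -0.1}
    - {"fingers": 0.7,"dx": 0.09,"dy": -0.01,"dz": -3.9,"twist": -0.1}
    - {"fingers": 0.2,"dx": 0.09,"dy": -0.01,"dz": -3.9,"twist": -0.1}
    - {"fingers": 0.2,"dx": 0.09,"dy": -0.01,"dz": -3.9,"twist": -0.1}
    - {"fingers": 0.2,"dx": 0.09,"dy": -0.01,"dz": -3.9,"twist": -0.1}
    - {"fingers": 0.2,"dx": 0.09,"dy": -0.01,"dz": -3.9,"twist": -0.1}
  grip_force: 30

```text
time: 30.85
ee_pos: [0.6143, -0.0509, 0.034]
tool_rot: [[-0.986, 0.169, 0.005], [0.169, 0.986, 0.0], [-0.005, 0.001, -1.0]]
contact_force: [0.1, 0.4, 7.0]
width: 0.365
grasp_force: 30.6
```

Emit:
step_arm:
  motion:
    - {"fingers": 0.2,"dx": 0,"dy": 0,"dz": 1,"twist": 0}
    - {"fingers": 0.2,"dx": 0,"dy": 0,"dz": 2.4,"twist": 0.5}
    - {"fingers": 0.2,"dx": 0,"dy": -0.4,"dz": 3.6,"twist": 1.5}
    - {"fingers": 0.2,"dx": -0.2,"dy": -1.4,"dz": 4.05,"twist": 2.5}
    - {"fingers": 0.2,"dx": -0.4,"dy": -2.4,"dz": 4.05,"twist": 3.5}
    - {"fingers": 0.2,"dx": -0.6,"dy": -3.4,"dz": 4.05,"twist": 4.5}
    - {"fingers": 0.2,"dx": -0.8,"dy": -4.4,"dz": 4.05,"twist": 5.5}
    - {"fingers": 0.2,"dx": -0.9,"dy": -5.4,"dz": 4.05,"twist": 6.5}

```text
time: 31.65
ee_pos: [0.5848, -0.2138, 0.1533]
tool_rot: [[-0.736, -0.677, 0.0], [-0.677, 0.736, 0.001], [-0.001, 0.0, -1.0]]
contact_force: [0.7, 0.2, -1.7]
width: 0.368
grasp_force: 30.4
```

Emit:
step_arm:
  motion:
    - {"fingers": 0.2,"dx": 0,"dy": -0.7,"dz": 0,"twist": 1}
    - {"fingers": 0.2,"dx": -0.05,"dy": -1.2,"dz": 0,"twist": 2}
    - {"fingers": 0.2,"dx": -0.05,"dy": -1.2,"dz": 0,"twist": 3}
    - {"fingers": 0.2,"dx": -0.05,"dy": -1.2,"dz": 0,"twist": 4}
    - {"fingers": 0.2,"dx": -0.05,"dy": -1.2,"dz": 0,"twist": 5}
    - {"fingers": 0.2,"dx": -0.05,"dy": -1.2,"dz": 0,"twist": 5}
    - {"fingers": 0.2,"dx": -0.05,"dy": -1.2,"dz": 0,"twist": 5}
    - {"fingers": 0.2,"dx": -0.05,"dy": -1.2,"dz": 0,"twist": 5}

```text
time: 32.45
ee_pos: [0.584, -0.2488, 0.1529]
tool_rot: [[-0.137, -0.991, 0.0], [-0.991, 0.137, 0.0], [-0.0, -0.0, -1.0]]
contact_force: [-0.6, -0.8, -2.6]
width: 0.366
grasp_force: 30.4
```

```bash
python3 grip.py b2a.png 16
```

```text
tcp charger [ 29.  -30.1] z 152.9 yaw -97.9 F [-0.6 -0.8 -2.6]
edges768 [(150, 11), (156, -11), (162, 9), (166, -10), (174, 10), (180, -9), (189, -10), (196, 11), (206, 32), (212, -26), (216, 21), (240, -35), (260, -33), (267, 10), (300, 77), (465, -73), (490, 74)]
-6 [(0, 293, 329), (10, 279, 316), (20, 269, 305), (25, 266, 301), (30, 263, 297), (35, 262, 295)]
-4 [(0, 286, 323), (10, 272, 310), (20, 263, 299), (25, 260, 295), (30, 258, 292), (35, 257, 289)]
-2 [(0, 280, 317), (10, 266, 304), (20, 257, 293), (25, 254, 289), (30, 252, 286), (35, 252, 284)]
0 [(0, 274, 311), (10, 260, 297), (20, 251, 287), (25, 248, 283), (30, 247, 280), (35, 246, 278)]
2 [(0, 267, 305), (10, 253, 291), (20, 245, 281), (25, 242, 277), (30, 241, 275), (35, 241, 273)]
4 [(0, 261, 299), (10, 247, 285), (20, 239, 275), (25, 237, 271), (30, 236, 269), (35, 236, 267)]
```

Emit:
step_arm:
  motion:
    - {"fingers": 0.2,"dx": 0.02,"dy": 0,"dz": -0.8,"twist": 0}
    - {"fingers": 0.2,"dx": 0.02,"dy": 0,"dz": -1.5,"twist": 0}
    - {"fingers": 0.2,"dx": 0.02,"dy": 0,"dz": -1.68,"twist": 0}
    - {"fingers": 0.2,"dx": 0.02,"dy": 0,"dz": -1.8,"twist": 0}
    - {"fingers": 0.2,"dx": 0.02,"dy": 0,"dz": -1.9,"twist": 0}
    - {"fingers": 0.2,"dx": 0.02,"dy": 0,"dz": -2,"twist": 0}
    - {"fingers": 0.2,"dx": 0.02,"dy": 0,"dz": -2.1,"twist": 0}
    - {"fingers": 0.2,"dx": 0.02,"dy": 0,"dz": -2.2,"twist": 0}

```text
time: 33.3
ee_pos: [0.5852, -0.2519, 0.0908]
tool_rot: [[-0.135, -0.991, 0.003], [-0.991, 0.135, -0.006], [0.005, -0.003, -1.0]]
contact_force: [-5.5, -7.4, 9.9]
width: 0.363
grasp_force: 35.3
```

Emit:
step_arm:
  motion:
    - {"fingers": 0.2,"dx": 0,"dy": 0,"dz": -0.1,"twist": 0}
    - {"fingers": 0.2,"dx": 0,"dy": 0,"dz": -0.17,"twist": 0}
    - {"fingers": 0.2,"dx": -0.02,"dy": -0.17,"dz": -0.17,"twist": 0}
    - {"fingers": 0.2,"dx": -0.04,"dy": -0.33,"dz": -0.1,"twist": 0}
    - {"fingers": 0.2,"dx": -0.06,"dy": -0.5,"dz": -0.08,"twist": 0}
    - {"fingers": 0.2,"dx": -0.08,"dy": -0.66,"dz": -0.08,"twist": 0}
    - {"fingers": 0.2,"dx": -0.11,"dy": -0.82,"dz": -0.08,"twist": 0}
    - {"fingers": 0.2,"dx": -0.11,"dy": -0.82,"dz": -0.08,"twist": 0}

```text
time: 34.1
ee_pos: [0.5822, -0.2737, 0.085]
tool_rot: [[-0.135, -0.991, 0.002], [-0.991, 0.135, 0.0], [-0.0, -0.002, -1.0]]
contact_force: [2.9, 5.0, 2.7]
width: 0.366
grasp_force: 36.4
```

```bash
python3 grip.py b2b.png 16
```

```text
tcp charger [  4.1 -31.8] z 85.0 yaw -97.8 F [2.9 5.  2.7]
edges768 [(183, -21), (194, 13), (202, -16), (207, 14), (213, -11), (226, 12), (234, -19), (243, -35), (274, 79), (471, -84)]
-6 [(0, 292, 328), (10, 278, 315), (20, 268, 304), (25, 265, 300), (30, 263, 297), (35, 261, 294)]
-4 [(0, 286, 323), (10, 271, 309), (20, 262, 298), (25, 259, 294), (30, 257, 291), (35, 256, 288)]
-2 [(0, 279, 317), (10, 265, 303), (20, 256, 292), (25, 253, 288), (30, 252, 285), (35, 251, 283)]
0 [(0, 273, 310), (10, 259, 297), (20, 250, 286), (25, 247, 282), (30, 246, 280), (35, 246, 277)]
2 [(0, 266, 304), (10, 252, 290), (20, 244, 280), (25, 242, 277), (30, 241, 274), (35, 240, 272)]
4 [(0, 260, 298), (10, 246, 284), (20, 238, 274), (25, 236, 271), (30, 235, 268), (35, 235, 267)]
```

Emit:
step_arm:
  motion:
    - {"fingers": 0.2,"dx": -0.01,"dy": -0.07,"dz": -0.1,"twist": 0}
    - {"fingers": 0.2,"dx": -0.01,"dy": -0.07,"dz": -0.25,"twist": 0}
    - {"fingers": 0.2,"dx": -0.01,"dy": -0.07,"dz": -0.4,"twist": 0}
    - {"fingers": 0.2,"dx": -0.01,"dy": -0.07,"dz": -0.55,"twist": 0}
    - {"fingers": 0.2,"dx": -0.01,"dy": -0.07,"dz": -0.7,"twist": 0}
    - {"fingers": 0.2,"dx": -0.01,"dy": -0.07,"dz": -0.82,"twist": 0}
    - {"fingers": 0.2,"dx": -0.01,"dy": -0.07,"dz": -0.94,"twist": 0}
    - {"fingers": 0.2,"dx": -0.01,"dy": -0.07,"dz": -1.02,"twist": 0}

```text
time: 34.95
ee_pos: [0.5823, -0.274, 0.0564]
tool_rot: [[-0.134, -0.991, 0.003], [-0.991, 0.134, 0.001], [-0.001, -0.003, -1.0]]
contact_force: [-4.1, 16.8, 27.4]
width: 0.367
grasp_force: 39.2
```

```bash
python3 grip.py b2c.png 16|head -2; python3 prof.py -31 b2d.png
```

```text
tcp charger [  3.9 -31.9] z 56.4 yaw -97.7 F [-4.1 16.8 27.4]
edges768 [(194, -17), (206, -14), (219, 14), (228, -15), (232, 14), (240, -13), (256, 14), (267, -19), (274, 37), (284, -25), (288, -38), (297, 8), (330, 80)]
edges (768 rows: step) [(261, 11), (266, -14), (274, 19), (284, -17), (287, -21), (296, 3), (330, 43), (496, -37), (575, -3)]
seated would be [317, 354, 511, 551, 592] u [379, 377]
```

Run:
```python
from fit import *
def f2(rows,y):
    def f(v):
        c,s=np.cos(v[1]),np.sin(v[1])
        return [proj('wrist',np.r_[O+R@[(v[0]+a*c-h*s)/1000,y/1000],(30+a*s+h*c)/1000])[1]*1.5-r for a,h,r in zip((12,74),(34,33),rows)]
    r=least_squares(f,[-35,.1]); c,s=np.cos(r.x[1]),np.sin(r.x[1]); print(r.x[0],np.degrees(r.x[1]),'nub tip',r.x[0]+90*c-9*s,'cap top',r.x[0]+86*c-34*s,30+86*s+34*c)
f2((330,496),-31)
```

```text
-35.65263504916834 0.3313086730916535 nub tip 54.293818759479585 cap top 50.14932575817331 64.4967175484191
```

Emit:
step_arm:
  motion:
    - {"fingers": 0.2,"dx": 0.01,"dy": 0.08,"dz": 0,"twist": 0}
    - {"fingers": 0.2,"dx": 0.02,"dy": 0.16,"dz": 0,"twist": 0}
    - {"fingers": 0.2,"dx": 0.03,"dy": 0.24,"dz": 0,"twist": 0}
    - {"fingers": 0.2,"dx": 0.04,"dy": 0.32,"dz": 0,"twist": 0}
    - {"fingers": 0.2,"dx": 0.05,"dy": 0.38,"dz": 0,"twist": 0}
    - {"fingers": 0.2,"dx": 0.05,"dy": 0.38,"dz": 0,"twist": 0}
    - {"fingers": 0.2,"dx": 0.05,"dy": 0.38,"dz": 0,"twist": 0}
    - {"fingers": 0.2,"dx": 0.05,"dy": 0.38,"dz": 0,"twist": 0}

```text
time: 35.85
ee_pos: [0.5833, -0.2668, 0.0565]
tool_rot: [[-0.134, -0.991, 0.002], [-0.991, 0.134, -0.005], [0.004, -0.003, -1.0]]
contact_force: [-1.9, -2.2, 10.3]
width: 0.366
grasp_force: 37.6
```

```bash
python3 grip.py b2e.png 16|head -2; python3 prof.py -31 b2f.png
```

```text
tcp charger [ 11.1 -31.9] z 56.5 yaw -97.7 F [-1.9 -2.2 10.3]
edges768 [(162, -17), (170, -9), (178, 15), (188, -17), (195, 17), (204, -13), (218, 13), (226, -15), (240, -13), (256, 13), (266, -19), (273, 38), (282, -25), (286, -35), (296, 8), (328, 76)]
edges (768 rows: step) [(236, -12), (260, 13), (265, -14), (273, 19), (282, -18), (287, -16), (295, 3), (329, 42), (496, -36)]
seated would be [293, 332, 495, 535, 577] u [379, 377]
```

Level and ~1 mm short of home; release.

Emit:
step_arm:
  motion:
    - {"fingers": 0.45,"dx": 0,"dy": 0,"dz": 0,"twist": 0}
    - {"fingers": 0.5,"dx": 0,"dy": 0,"dz": 0,"twist": 0}
    - {"fingers": 0.55,"dx": 0,"dy": 0,"dz": 0,"twist": 0}
    - {"fingers": 0.55,"dx": 0,"dy": 0,"dz": 0,"twist": 0}
    - {"fingers": 0.55,"dx": 0,"dy": 0,"dz": 0.3,"twist": 0}
    - {"fingers": 0.55,"dx": 0,"dy": -0.3,"dz": 1.3,"twist": 0}
    - {"fingers": 0.55,"dx": 0,"dy": -0.5,"dz": 2.6,"twist": 0}
    - {"fingers": 0.55,"dx": 0,"dy": -0.5,"dz": 3.4,"twist": 0}

```text
time: 36.75
ee_pos: [0.5833, -0.2805, 0.1597]
tool_rot: [[-0.135, -0.991, 0.003], [-0.991, 0.135, -0.002], [0.002, -0.004, -1.0]]
contact_force: [0.2, -0.3, 0.2]
width: 0.549
grasp_force: 0.0
```

Emit:
step_arm:
  motion:
    - {"fingers": 0.55,"dx": 0,"dy": 1,"dz": 0.5,"twist": 1}
    - {"fingers": 0.55,"dx": 0,"dy": 2.4,"dz": 1,"twist": 2}
    - {"fingers": 0.55,"dx": 0,"dy": 4,"dz": 1.4,"twist": 3}
    - {"fingers": 0.55,"dx": 0,"dy": 5.6,"dz": 1.4,"twist": 4}
    - {"fingers": 0.55,"dx": 0,"dy": 7.2,"dz": 1.4,"twist": 5}
    - {"fingers": 0.55,"dx": 0,"dy": 8.8,"dz": 1.4,"twist": 6}
    - {"fingers": 0.55,"dx": 0,"dy": 10.4,"dz": 1.4,"twist": 7}
    - {"fingers": 0.55,"dx": 0,"dy": 12,"dz": 1.4,"twist": 8}

```text
time: 37.55
ee_pos: [0.5823, 0.0827, 0.1989]
tool_rot: [[0.835, -0.55, 0.001], [-0.55, -0.835, 0.0], [0.001, -0.001, -1.0]]
contact_force: [1.0, 0.3, 1.5]
width: 0.55
grasp_force: 0.0
```

```bash
python3 chk.py top t5.png | grep -v '^0.[0-3]'
python3 - <<'E'
from h import *
im=cv2.imread('pics/t5.png'); a=cv2.resize(im[170:340,440:590],None,fx=3.3,fy=3.3); b=cv2.resize(im[150:420,140:440],None,fx=1,fy=1)
o=np.zeros((561,495+300,3),np.uint8); o[:,:495]=a[:561]; o[:270,495:]=b; cv2.imwrite('pics/t5c.png',o)
s=robot.read_state(); print(s['ee_pos'],s['q'][[0,5]])
print([(round(d['score'],2),np.round(d['position'],4).tolist()) for d in robot.spot_point('top','cover')])
E
```

```text
0.9 [ 0.5821 -0.2607  0.0484] charger [ 17.  -29.9]
0.85 [0.4717 0.0516 0.0123] charger [311.4 121.9]
0.78 [ 0.4614 -0.2459  0.047 ] charger [15.3 91.7]
0.73 [ 0.5225 -0.2518  0.0459] charger [17.7 30.4]
0.73 [ 0.327  -0.4166  0.0207] charger [-172.1  201.7]
0.6 [ 0.521  -0.2571  0.0471] charger [12.3 31.2]
0.59 [ 0.1855 -0.3342  0.017 ] charger [-109.6  353.1]
0.84 (array([ 327.9, -415.2]), np.float64(1.256), 97.1, 35.0) charger [-170.6  201. ] [131.  88.  50.]
0.8 (array([ 186.1, -336.8]), np.float64(1.025), 93.4, 32.2) charger [-112.1  352.1] [ 83.  50. 100.]
0.74 (array([473.2,  55.5]), np.float64(-1.068), 91.3, 36.1) charger [315.5 120.9] [136.  95.  54.]
0.62 (array([ 524.8, -264.4]), np.float64(1.456), 84.4, 38.6) charger [ 5.6 26.4] [114. 114. 113.]
0.61 (array([ 553. , -290.4]), np.float64(-0.127), 254.9, 185.3) charger [-16.4  -5.1] [79. 79. 79.]
0.59 (array([ 587.2, -273.5]), np.float64(1.462), 82.1, 36.6) charger [  5.  -36.7] [116. 116. 115.]
0.59 (array([486.1, 183.2]), np.float64(-0.021), 196.0, 105.3) charger [443.8 125.5] [29. 30. 30.]
0.55 (array([ 461.1, -256.9]), np.float64(1.442), 82.0, 33.1) charger [ 4.4 90.5] [118. 118. 116.]
[0.58239005 0.08354525 0.19839099] [0.40802637 0.57865406]
[(0.9, [0.5449, 0.2592, 0.0149])]
```

View pics/t5c.png

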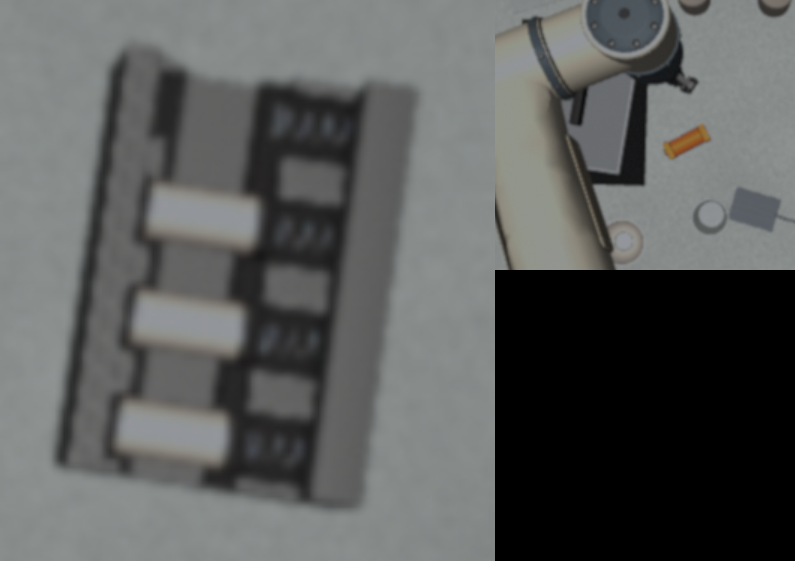

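Emit:
step_arm:
  motion:
    - {"fingers": 0.7,"dx": -0.2,"dy": 1,"dz": 0,"twist": 1}
    - {"fingers": 0.7,"dx": -0.5,"dy": 2.2,"dz": 0,"twist": 2}
    - {"fingers": 0.7,"dx": -0.8,"dy": 3.4,"dz": -0.5,"twist": 3}
    - {"fingers": 0.7,"dx": -1.1,"dy": 4.6,"dz": -1.2,"twist": 3.2}
    - {"fingers": 0.7,"dx": -1.14,"dy": 5.6,"dz": -1.9,"twist": 3.2}
    - {"fingers": 0.7,"dx": -1.14,"dy": 5.8,"dz": -2.3,"twist": 3.2}
    - {"fingers": 0.7,"dx": -1.14,"dy": 5.8,"dz": -2.3,"twist": 3.2}
    - {"fingers": 0.7,"dx": -1.14,"dy": 5.8,"dz": -2.3,"twist": 3.2}

```text
time: 38.55
ee_pos: [0.549, 0.2534, 0.1296]
tool_rot: [[0.99, -0.143, 0.001], [-0.143, -0.99, -0.0], [0.001, 0.0, -1.0]]
contact_force: [0.3, 0.7, 0.4]
width: 0.698
grasp_force: 0.0
```

Run:
```python
from h import *
s=robot.read_state(); im=shot('wrist','wcov.png'); print(s['ee_pos'],np.degrees(np.arctan2(s['tool_rot'][1][0],s['tool_rot'][0][0])))
print([(round(d['score'],2),np.round(d['position'],4).tolist()) for d in robot.spot_point('wrist','cover')])
c=robot.cut_out('wrist','cover')[0]; print(c['score'],rect('wrist',c['mask'],.017))
g=im.max(2); m=(g<60)
u,v=proj('wrist',[s['ee_pos'][0]+.02,s['ee_pos'][1],.053]); print(u,v)
n,l=cv2.connectedComponents(m.astype(np.uint8)); k=l[int(v),int(u)]; print(k,(l==k).sum(), rect('wrist',l==k,.053))
```

```text
[0.54904566 0.25337028 0.12958636] -8.232935620699878
[(0.95, [0.5467, 0.254, 0.0165])]
0.66 (array([549.1, 258.4]), np.float64(-0.135), 259.7, 185.5)
248.0981315719867 183.6479842753455
2 2815 (array([551.7, 258.3]), np.float64(-0.138), 101.8, 16.8)
```

Emit:
step_arm:
  motion:
    - {"fingers": 0.7,"dx": 0.02,"dy": 0.15,"dz": -1,"twist": 0.05}
    - {"fingers": 0.7,"dx": 0.02,"dy": 0.15,"dz": -2.2,"twist": 0.05}
    - {"fingers": 0.7,"dx": 0.02,"dy": 0.15,"dz": -2.66,"twist": 0.05}
    - {"fingers": 0.7,"dx": 0.02,"dy": 0.15,"dz": -2.66,"twist": 0.05}
    - {"fingers": 0,"dx": 0.02,"dy": 0.15,"dz": -2.66,"twist": 0.05}
    - {"fingers": 0,"dx": 0.02,"dy": 0.15,"dz": -2.66,"twist": 0.05}
    - {"fingers": 0,"dx": 0.02,"dy": 0.15,"dz": -2.66,"twist": 0.05}
    - {"fingers": 0,"dx": 0.02,"dy": 0.15,"dz": -2.66,"twist": 0.05}
  grip_force: 60

```text
time: 39.5
ee_pos: [0.5499, 0.2596, 0.0509]
tool_rot: [[0.991, -0.134, 0.003], [-0.134, -0.991, 0.001], [0.003, -0.002, -1.0]]
contact_force: [-0.7, -0.8, 7.1]
width: 0.195
grasp_force: 60.7
```

Emit:
step_arm:
  motion:
    - {"fingers": 0,"dx": 0,"dy": 0,"dz": 0.2,"twist": 0}
    - {"fingers": 0,"dx": 0,"dy": 0,"dz": 0.7,"twist": 0}
    - {"fingers": 0,"dx": 0,"dy": 0,"dz": 1.5,"twist": 0}
    - {"fingers": 0,"dx": 0,"dy": 0,"dz": 2.5,"twist": 0}
    - {"fingers": 0,"dx": 0,"dy": 0,"dz": 3.5,"twist": 0}
    - {"fingers": 0,"dx": 0,"dy": 0,"dz": 4.5,"twist": 0}
    - {"fingers": 0,"dx": 0,"dy": 0,"dz": 5.2,"twist": 0}
    - {"fingers": 0,"dx": 0,"dy": 0,"dz": 5.6,"twist": 0}

```text
time: 40.3
ee_pos: [0.5492, 0.2595, 0.2191]
tool_rot: [[0.991, -0.135, 0.002], [-0.135, -0.991, 0.002], [0.002, -0.002, -1.0]]
contact_force: [0.5, 0.1, -1.8]
width: 0.199
grasp_force: 59.5
```

Emit:
step_arm:
  motion:
    - {"fingers": 0,"dx": 0,"dy": -0.6,"dz": 0,"twist": 0}
    - {"fingers": 0,"dx": 0,"dy": -1.6,"dz": 0,"twist": 0}
    - {"fingers": 0,"dx": 0,"dy": -2.8,"dz": 0,"twist": 0}
    - {"fingers": 0,"dx": 0,"dy": -4,"dz": 0,"twist": 0}
    - {"fingers": 0,"dx": 0,"dy": -5.2,"dz": 0,"twist": 0}
    - {"fingers": 0,"dx": 0,"dy": -6.4,"dz": 0,"twist": 0}
    - {"fingers": 0,"dx": 0,"dy": -7.6,"dz": 0,"twist": 0}
    - {"fingers": 0,"dx": 0,"dy": -8.8,"dz": 0,"twist": 0}

```text
time: 41.1
ee_pos: [0.5476, -0.0067, 0.2157]
tool_rot: [[0.991, -0.135, -0.003], [-0.135, -0.991, -0.0], [-0.003, 0.0, -1.0]]
contact_force: [0.5, -0.1, -2.5]
width: 0.202
grasp_force: 59.5
```

Emit:
step_arm:
  motion:
    - {"fingers": 0,"dx": 0,"dy": -1.2,"dz": 0,"twist": 0}
    - {"fingers": 0,"dx": 0,"dy": -2.4,"dz": 0,"twist": 0}
    - {"fingers": 0,"dx": 0,"dy": -3.6,"dz": 0,"twist": 0}
    - {"fingers": 0,"dx": 0,"dy": -4.8,"dz": 0,"twist": 0}
    - {"fingers": 0,"dx": 0,"dy": -6,"dz": 0,"twist": 0}
    - {"fingers": 0,"dx": 0,"dy": -7.2,"dz": 0,"twist": 0}
    - {"fingers": 0,"dx": 0,"dy": -8.4,"dz": 0,"twist": 0}
    - {"fingers": 0,"dx": 0,"dy": -9.3,"dz": 0,"twist": 0}

```text
time: 41.9
ee_pos: [0.5474, -0.2858, 0.2153]
tool_rot: [[0.991, -0.136, -0.003], [-0.136, -0.991, 0.001], [-0.003, -0.001, -1.0]]
contact_force: [0.6, 0.1, -2.1]
width: 0.199
grasp_force: 59.4
```

Emit:
step_arm:
  motion:
    - {"fingers": 0,"dx": 0,"dy": 0,"dz": 0,"twist": 0}
    - {"fingers": 0,"dx": 0,"dy": 0,"dz": -0.4,"twist": 0}
    - {"fingers": 0,"dx": 0,"dy": 0,"dz": -1,"twist": 0}
    - {"fingers": 0,"dx": 0,"dy": 0,"dz": -1.7,"twist": 0}
    - {"fingers": 0,"dx": 0,"dy": 0,"dz": -2.3,"twist": 0}
    - {"fingers": 0,"dx": 0,"dy": 0,"dz": -2.7,"twist": 0}
    - {"fingers": 0,"dx": 0,"dy": 0,"dz": -2.8,"twist": 0}
    - {"fingers": 0,"dx": 0,"dy": 0,"dz": -2.8,"twist": 0}

```text
time: 42.7
ee_pos: [0.5488, -0.2833, 0.1327]
tool_rot: [[0.991, -0.134, -0.001], [-0.134, -0.991, 0.0], [-0.001, -0.0, -1.0]]
contact_force: [-0.8, 0.2, -1.6]
width: 0.198
grasp_force: 59.5
```

Run:
```python
from h import *
s=robot.read_state(); im=shot('wrist','wc2.png'); print(s['ee_pos'])
g=im.max(2); m=(g<60)
u,v=proj('wrist',[s['ee_pos'][0]+.02,s['ee_pos'][1],s['ee_pos'][2]+.002])
n,l=cv2.connectedComponents(m.astype(np.uint8)); k=l[int(v),int(u)]; print((l==k).sum(), rect('wrist',l==k,s['ee_pos'][2]+.002))
c=robot.cut_out('wrist','cover')[0]; print(c['score'],rect('wrist',c['mask'],s['ee_pos'][2]-.031))
```

```text
[ 0.54877824 -0.28331731  0.13268314]
44655 (array([ 537.9, -283.9]), np.float64(1.435), 295.1, 132.7)
0.97 (array([ 575. , -286.7]), np.float64(-0.134), 195.9, 182.5)
```

Emit:
step_arm:
  motion:
    - {"fingers": 0,"dx": 0,"dy": 0,"dz": -0.2,"twist": 0}
    - {"fingers": 0,"dx": 0,"dy": 0,"dz": -0.35,"twist": 0}
    - {"fingers": 0,"dx": 0,"dy": 0,"dz": -0.5,"twist": 0}
    - {"fingers": 0,"dx": 0,"dy": 0,"dz": -0.6,"twist": 0}
    - {"fingers": 0,"dx": 0,"dy": 0,"dz": -0.7,"twist": 0}
    - {"fingers": 0,"dx": 0,"dy": 0,"dz": -0.78,"twist": 0}
    - {"fingers": 0,"dx": 0,"dy": 0,"dz": -0.85,"twist": 0}
    - {"fingers": 0,"dx": 0,"dy": 0,"dz": -0.85,"twist": 0}

```text
time: 43.6
ee_pos: [0.549, -0.2838, 0.1095]
tool_rot: [[0.991, -0.134, 0.001], [-0.134, -0.991, -0.001], [0.001, 0.001, -1.0]]
contact_force: [-3.4, 2.4, 7.8]
width: 0.201
grasp_force: 60.9
```

Emit:
step_arm:
  motion:
    - {"fingers": 0.3,"dx": 0,"dy": 0,"dz": 0.05,"twist": 0}
    - {"fingers": 0.6,"dx": 0,"dy": 0,"dz": 0.05,"twist": 0}
    - {"fingers": 0.6,"dx": 0,"dy": 0,"dz": 0.05,"twist": 0}
    - {"fingers": 0.6,"dx": 0,"dy": 0,"dz": 0.05,"twist": 0}
    - {"fingers": 0.6,"dx": 0,"dy": 0,"dz": 0.6,"twist": 0}
    - {"fingers": 0.6,"dx": 0,"dy": 0,"dz": 1.8,"twist": 0}
    - {"fingers": 0.6,"dx": 0,"dy": 0,"dz": 3.2,"twist": 0}
    - {"fingers": 0.6,"dx": 0,"dy": 0,"dz": 4,"twist": 0}

```text
time: 44.4
ee_pos: [0.5498, -0.2844, 0.2313]
tool_rot: [[0.991, -0.135, 0.004], [-0.135, -0.991, -0.002], [0.004, 0.002, -1.0]]
contact_force: [0.3, 0.2, 0.5]
width: 0.601
grasp_force: 0.0
```

Emit:
step_arm:
  motion:
    - {"fingers": 0.6,"dx": -1,"dy": 1,"dz": 0,"twist": 0}
    - {"fingers": 0.6,"dx": -2,"dy": 2.2,"dz": 0,"twist": 0}
    - {"fingers": 0.6,"dx": -2.6,"dy": 3.4,"dz": 0,"twist": 0}
    - {"fingers": 0.6,"dx": -2.6,"dy": 4.6,"dz": 0,"twist": 0}
    - {"fingers": 0.6,"dx": -2.6,"dy": 5.8,"dz": 0,"twist": 0}
    - {"fingers": 0.6,"dx": -2.6,"dy": 7,"dz": 0,"twist": 0}
    - {"fingers": 0.6,"dx": -2.6,"dy": 8.2,"dz": 0,"twist": 0}
    - {"fingers": 0.6,"dx": -2.6,"dy": 8.4,"dz": 0,"twist": 0}

```text
time: 45.2
ee_pos: [0.4709, -0.029, 0.2277]
tool_rot: [[0.991, -0.132, 0.001], [-0.132, -0.991, 0.001], [0.0, -0.001, -1.0]]
contact_force: [-0.2, 0.5, 0.2]
width: 0.601
grasp_force: 0.0
```

Run:
```python
from h import *
im=shot('top','t6.png')
print([(round(d['score'],2),np.round(d['position'],4).tolist()) for d in robot.spot_point('top','cover')])
print(rect('top',robot.cut_out('top','cover')[0]['mask'],.0755))
s=shot('side'); r=lambda a,x,y,w,h,k: cv2.resize(a[y:y+h,x:x+w],None,fx=k,fy=k)
o=np.hstack([r(im,290,100,110,130,3.6),r(s,240,200,110,130,3.6)]); cv2.imwrite('pics/fin.png',o[...,::-1])
```

```text
[(0.55, [0.5467, -0.2803, 0.073]), (0.32, [0.7634, 0.2248, -0.0034])]
(array([ 548.5, -282.7]), np.float64(-0.136), 258.2, 185.2)
```

View pics/fin.png

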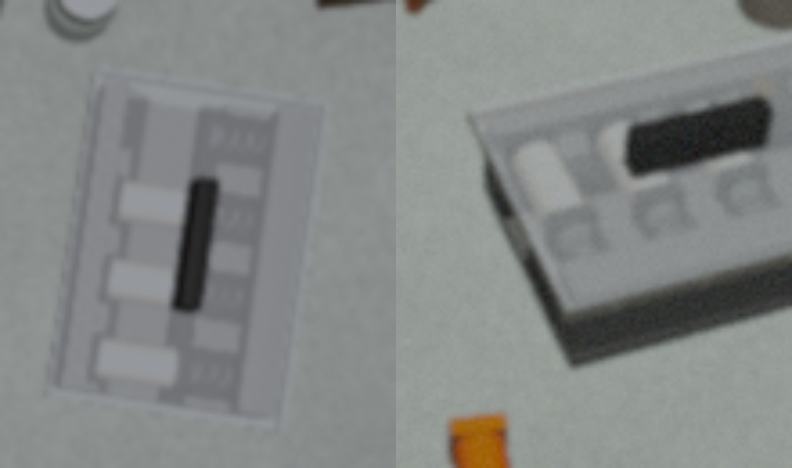

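The cover is level and fully down in the same place as at the start, with three batteries seated beneath it. I'm handing the job in.

```bash
python3 -c "
from bench import robot
print(robot.job_done())"
```

```text
the job is handed in; nothing more can be done
None
```

The job is handed in, though no verdict came back: the three batteries on the bench look fully home in bays 2, 3 and 4 by the camera checks, the cover is back on the charger and fully down, and I saw no bottle or jar disturbed.

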